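Complete a leather-care set from the back of the stock tray

TASK

The low round tin is needed to fill the empty round pocket in the shipping carton, but in the green stock tray it is hemmed in by the spray can, the flask bottle and the tall box. Set those three aside, standing on the black mat; with all three there, lift the tin out and seat it flat in the pocket; then put each of the three back in the tray just where it stood at the start. Keep everything upright, set things down rather than drop them, and leave the cutter, tape dispenser and marker alone.

Things in the scene. Friction and masses are not known exactly. Their poses are not given: they have to be found in the camera images.
- stock_tray: Shallow green plastic tray, fixed to the bench, 186 (its x) x 236 (its y) mm, walls 4 mm thick and 26 mm high, inner floor 4 mm above the bench. Origin: centre of its underside; z up. The four stock things stand on its floor: the tin near the middle, the can, bottle and box close round it at its -x, +y and -y sides, in any arrangement.
- spray_can: Upright aluminium spray can with a paper label and a white cap of the same width: 50 mm diameter, 150 mm tall (cap: top 38 mm), 250 g more or less. Origin: centre of its underside; z up along the can.
- flask_bottle: Upright flat black plastic bottle: body 34 (x) x 54 (y) x 96 mm high, neck 24 mm diameter, on top a white cap 30 mm in diameter from 112 to 142 mm above the underside, a good place to grip. About 250 g. Origin: centre of its underside; z up.
- brush_box: Upright closed tall cardboard box, 48 x 48 mm and 130 mm tall, about 150 g. Origin: centre of its underside; x and y square to its sides; z up.
- balm_tin: Low round plain metal tin, 60 mm diameter, 36 mm tall, about 140 g. Origin: centre of its underside; z up. Only a few millimetres (at most 20) separate it from the taller things round it at the start.
- bench_mat: Flat black rubber mat, fixed, 300 (its x) x 140 (its y) x 4 mm: the side area. Origin: centre of its underside. It lies to one side of the tray, the carton to the other; which side varies.
- carton: Open carton, fixed: 256 (its x) x 170 (y) mm, walls 62 mm high, 4 thick, outward flaps reach 45 mm beyond its x ends, 25 mm beyond its y sides. Its pale fibre insert, top face 30 mm above the bench, has one empty round pocket in the middle: 76 mm wide, floor 22 mm above the bench. Brush and sponges lie 78 mm or more from the middle towards +x and -x, 45 mm high. Origin: at bench height below the pocket's centre; z up.
- box_cutter: Bystander: red box cutter, about 165 x 26 x 18 mm, loose, lying near the robot. Origin: about its middle, underside. To be left alone.
- tape_dispenser: Bystander: hand tape dispenser with a yellow roll (104 mm diameter) and a red grip, lying on its side, about 150 x 200 x 54 mm, loose, beyond the tray. Origin: roll centre, underside. To be left alone.
- marker: Bystander: grey marker pen with a black cap, 118 mm long, 15 mm thick, loose, lying beyond the tray. Origin: its middle, underside. To be left alone.
Things that resemble listed ones, but are neither listed nor needed, are in the scene too. There is more than one size of the balm_tin; the job needs the larger.

How it is judged:
On the way, in this order (a step that is already met when the one before it is completed fails the run):
1. the can, the bottle and the box all stand upright and released on the mat (x of spray_can in the frame of bench_mat between -0.145 and 0.145 m and y of spray_can in the frame of bench_mat between -0.065 and 0.065 m and height (world z) of each of spray_can, flask_bottle, brush_box below 0.012 m and angle between each of spray_can, flask_bottle, brush_box's own z axis and vertical below 0.15 rad and linear speed of each of spray_can, flask_bottle, brush_box below 0.03 m/s and contact force between the fingers and spray_can below 0.1 N and x of flask_bottle in the frame of bench_mat between -0.145 and 0.145 m and y of flask_bottle in the frame of bench_mat between -0.065 and 0.065 m and contact force between the fingers and flask_bottle below 0.1 N and x of brush_box in the frame of bench_mat between -0.145 and 0.145 m and y of brush_box in the frame of bench_mat between -0.065 and 0.065 m and contact force between the fingers and brush_box below 0.1 N), for 0.2 s.
2. with those three still on the mat, the tin lies flat and released in the carton's round pocket (all of step 1 and horizontal distance between balm_tin and carton below 0.012 m and z of balm_tin in the frame of carton below 0.0265 m and angle between balm_tin's own z axis and vertical below 0.1 rad and linear speed of balm_tin below 0.03 m/s and contact force between the fingers and balm_tin below 0.1 N), for 0.2 s.
At the end, for the whole second after the job is handed in: The tin lies flat in the pocket (centre within 12 mm of the pocket's, underside on the pocket floor to within 4.5 mm, tilt under 0.1 rad) and the can, bottle and box stand upright in the tray, each within 15 mm of where it stood at the start; all released and at rest (horizontal distance between balm_tin and carton below 0.012 m and z of balm_tin in the frame of carton below 0.0265 m and angle between each of balm_tin, spray_can, flask_bottle, brush_box's own z axis and vertical below 0.1 rad and linear speed of balm_tin below 0.03 m/s and contact force between the fingers and balm_tin below 0.1 N and distance of each of spray_can, flask_bottle, brush_box from where it was at the start of the episode below 0.015 m and linear speed of each of spray_can, flask_bottle, brush_box below 0.02 m/s); the robot touches nothing.
It fails at once if the can, bottle, box or tin is tipped over (tilt above 0.6 rad) (angle between any of spray_can, flask_bottle, brush_box, balm_tin's own z axis and vertical above 0.6 rad).
It fails at once if the can, bottle, box or tin is dropped or thrown (faster than 0.6 m/s while not held by the fingers) ((linear speed of spray_can above 0.6 m/s and contact force between the fingers and spray_can below 0.05 N) or (linear speed of flask_bottle above 0.6 m/s and contact force between the fingers and flask_bottle below 0.05 N) or (linear speed of brush_box above 0.6 m/s and contact force between the fingers and brush_box below 0.05 N) or (linear speed of balm_tin above 0.6 m/s and contact force between the fingers and balm_tin below 0.05 N)).
It fails at once if the cutter, tape dispenser or marker is moved by more than 20 mm (distance of any of box_cutter, tape_dispenser, marker from where it was at the start of the episode above 0.02 m).
It also fails if it takes over 141 s, if anything falls off the work surface, if the arm or the gripper's body presses on something with over 40 N, if the wrist force passes 120 N, or if a joint passes its speed limit or range.

ROBOT

A 7-joint arm with a two-finger parallel gripper is mounted at the origin on the work surface. World frame = base frame: x ahead of the robot, y to its left, z up, the work surface at z = 0. Lengths are in m, angles in rad, forces in N, time in s.
With the tool pointing down it reaches from about 0.4 to 0.85 m from the base axis. Payload 10.4 kg.
Tool frame: the origin (TCP) lies midway between the tips of the shut fingers; the grasp point (between the pads) lies 19 mm behind it (grip_point_offset is the distance from the TCP to the grasp point, in m); y points along the fingers, z is the direction in which the jaws open and shut, and the axes are right-handed (so a half turn about y gives the same grasp; the last joint's range is limited). The gripper opens to 85 mm and grips with 20 to 120 N. Pads are 22 mm wide; open, the fingers measure 114 mm over their backs; the gripper's body (76 mm by 85 mm) begins 54 mm behind the grasp point. The pads swing forward as they close: fully open they stand 13 mm farther back than shut.
Start: joints at [1.139, 0.332, -0.065, 1.46, 0.022, 1.35, -0.088], TCP at [0.248, -0.574, 0.231] pointing down, gripper open.
Joint ranges: [-2.6, 2.6], [-0.5, 2.12], [-1.47, 1.34], [0.16, 2.42], [-1.27, 4.41], [0.06, 2.06], [-2.6, 2.6]. Speed limits (rad/s): [2.22, 2.22, 2.79, 2.79, 3.14, 3.14, 3.14].

INTERFACE

Orientations are given as a unit quaternion [x, y, z, w].
In Python, from workcell import * gives the robot as it stands.
- The arm moves only by the tool send_rows, never from a script. Its argument "motion" is a list of rows, each a list of 7 numbers: the opening in per cent of the stroke, from 0 (shut) to 100 (fully open), then the shift along the tool's x, y, z in m, then the turn, a rotation vector about the tool's x, y, z in rad. In form: [[claw, tx, ty, tz, ax, ay, az], ...]. A call has 1 to 10 rows; each row is the pose to reach, as a shift and turn from the pose commanded when the call began, along the tool's axes at that moment; what a row does not reach only later rows make up. A row lasts 1/12 s, in which the tool goes at most 41.7 mm and 7.16 degrees, less where a joint would pass 70% of its speed; a pose out of reach is approached as far as the arm can. A call with a gripper value outside its range is refused whole. The fingers move at their own pace and stop on an object; "squeeze" is the grip in N (left out, the last holds). Time passes only in rows, so rows that repeat a pose let the fingers close. It gives the time, the measured TCP pose, the force and the opening at its end, in the units of the state.
- get_obs(): the state, without advancing time (a new reading comes with each control period).
- camera(name): name is "scene" or "top" or "wrist"; returns a dict with "pixels" (384x512x3 uint8, red, green, blue), "range_z" (384x512 float32, m along the optical axis (not along the pixel's ray), 0 where there is no reading), "fovy" (degrees; the focal length in pixels is half the picture's height over the tangent of half this angle, whatever the lens; pixels are square), "cx", "cy" (the principal point, pixels), "dist_coeffs" ([k1, k2, p1, p2, k3] as OpenCV has them; the pictures are not rectified), "view" (4x4, takes a point from world to camera coordinates); the wrist camera has in their place "T_tool_cam" (4x4, takes a point from camera to tool coordinates, whose origin is the TCP and whose axes are the tool frame's). Camera axes: x right, y down, z forward; pixel columns grow to the right and rows downward; lengths in m; the calibration is good to about 2 mm. A picture is of the moment at which its call begins: read the wrist's pose just before it.
- hand_in(): hands the job in, once; it reports no verdict.
The state is a dict: "clock": time; "joint_pos": joint angles; "joint_velocities": joint speeds; "tau": joint torques, N m; "position": TCP position; "ee_rot": TCP orientation; "ft_force": force on the tool from outside, world axes, zero at the start; "torque": the same for the moment, N m; "grip_width": opening from 0.0 (shut) to 1.0 (fully open).
Only numpy, scipy, OpenCV 4.12 (cv2) and the standard library are available. Lean on these libraries where they do the work, as an engineer would, in place of code of your own. Each camera call takes 0.05 s, during which the arm holds its last target.

## Working session

There is one attempt and no reset: what is moved stays moved. The work goes in short steps, Python scripts to look and compute and a tool call to move; the robot and the scene stay as the last step left them, time stands still between calls to the robot, and variables do not carry over. Pictures are saved under pics/ and viewed, and the job is handed in when it is done.

Besides the shell and the picture viewer there is one more tool, called after ">>>" as name([rows], argument=value, ...), one row to a line, values as JSON. send_rows: Moves the arm, as the interface text tells. Its arguments: {"type":"object","properties":{"motion":{"type":"array"},"squeeze":{"type":"number"}},"required":["motion"]}

```bash
mkdir -p pics; ls
cat > h.py <<'E'
from workcell import *
import numpy as np, cv2
from scipy.spatial.transform import Rotation as R
def K(c):
    h,w=c["pixels"].shape[:2]; f=h/2/np.tan(np.radians(c["fovy"])/2)
    return np.array([[f,0,c["cx"]],[0,f,c["cy"]],[0,0,1.]])
def T_wc(c,o=None):
    if "view" in c: return np.linalg.inv(c["view"])
    T=np.eye(4);T[:3,:3]=R.from_quat(o["ee_rot"]).as_matrix();T[:3,3]=o["position"]
    return T@np.array(c["T_tool_cam"])
def rays(c,uv,o=None):
    uv=np.asarray(uv,float).reshape(-1,1,2)
    n=cv2.undistortPoints(uv,K(c),np.array(c["dist_coeffs"],float)).reshape(-1,2)
    T=T_wc(c,o); d=np.c_[n,np.ones(len(n))]@T[:3,:3].T
    return T[:3,3],d
def plane(c,uv,z,o=None):
    p,d=rays(c,uv,o); return p+d*((z-p[2])/d[:,2])[:,None]
def cloud(c,o=None):
    h,w=c["pixels"].shape[:2]
    v,u=np.mgrid[:h,:w]; p,d=rays(c,np.c_[u.ravel(),v.ravel()],o)
    P=p+d*c["range_z"].ravel()[:,None]; P[c["range_z"].ravel()<=0]=np.nan
    return P.reshape(h,w,3)
def save(n,img): cv2.imwrite("pics/"+n+".png",cv2.cvtColor(img,cv2.COLOR_RGB2BGR))
E
python3 - <<'E'
from h import *
o=get_obs();print(o)
for n in("scene","top","wrist"):
    c=camera(n);save(n+"0",c["pixels"]);print(n,c["fovy"],c["cx"],c["cy"],c["dist_coeffs"],T_wc(c,o).round(3).tolist())
    np.savez(n+"0.npz",**{k:v for k,v in c.items()})
E
```

```text
pics
{'clock': 0.0, 'joint_pos': array([ 1.13940404,  0.33291315, -0.06468362,  1.46094679,  0.02157209,
        1.34992629, -0.08853625]), 'joint_velocities': array([ 9.56560956e-04, -7.22655545e-04, -1.60291834e-03,  3.11408630e-05,
       -2.50992499e-04,  7.85192388e-04, -1.95481802e-04]), 'tau': array([-1.13170918e-03, -6.25446153e+01,  4.89578792e-02, -3.91614461e+01,
        1.62538775e-02,  9.78143566e-03,  1.90987595e-05]), 'position': array([ 0.24827733, -0.57314674,  0.23048751]), 'ee_rot': array([-0.14363713,  0.69290527, -0.69187453,  0.14338862]), 'ft_force': array([0.45670835, 0.12621717, 0.26879544]), 'torque': array([-0.02056157,  0.00342859,  0.05107782]), 'grip_width': 1.0038263360561983}
scene 55.76555847560823 251.02318663228817 195.38818927948506 [-0.11813025  0.          0.          0.          0.        ] [[-0.069, 0.655, -0.753, 1.154], [0.997, 0.033, -0.062, 0.043], [-0.016, -0.755, -0.655, 0.543], [0.0, 0.0, 0.0, 1.0]]
top 43.342869923849015 258.06797384175076 195.03119542595664 [-0.20753307  0.          0.          0.          0.        ] [[0.025, -0.998, 0.051, 0.514], [-1.0, -0.025, 0.0, -0.011], [0.001, -0.051, -0.999, 1.224], [0.0, 0.0, 0.0, 1.0]]
wrist 61.51917173621544 253.71619981944767 183.86853277977448 [0.00232311 0.         0.         0.         0.        ] [[0.397, -0.88, -0.262, 0.316], [-0.918, -0.381, -0.111, -0.546], [-0.002, 0.284, -0.959, 0.373], [0.0, 0.0, 0.0, 1.0]]
```

View pics/top0.png

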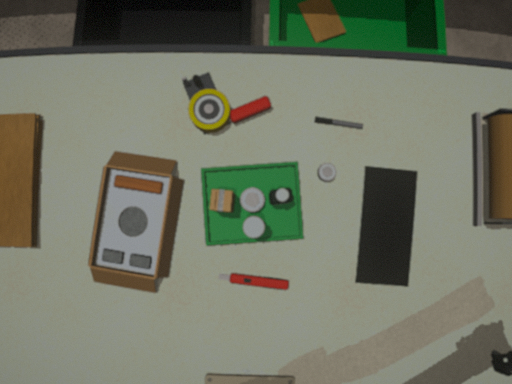

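View pics/scene0.png

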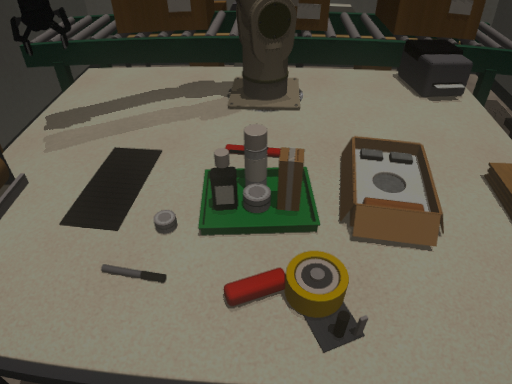

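View pics/wrist0.png

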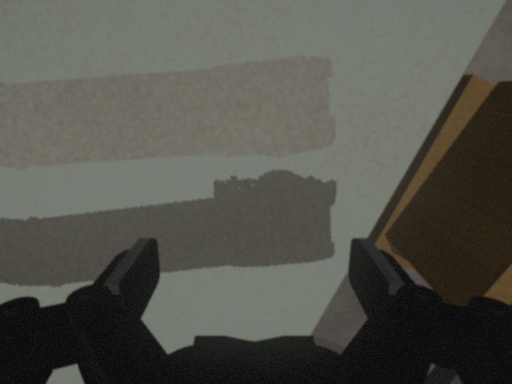

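The top view shows the tray at about (252,203) with the can at (254,227), bottle (282,196), box (222,201) and tin (252,199). The carton pocket is at (133,221) and the mat at (387,226). The decoy small tin at (327,172) is outside the tray.

Run:
```python
from h import *
for n in("top","scene"):
    c=dict(np.load(n+"0.npz")); P=cloud(c); z=P[...,2]
    print(n,"bench z",np.nanmedian(z[300:320,150:200]) if n=="top" else np.nanmedian(z[330:350,100:200]))
    inr=(P[...,0]>.38)&(P[...,0]<.62)&(abs(P[...,1])<.16)
    for nm,lo,hi in(("can>.147-.16",.147,.165),("cap .138-.15",.138,.1475),("box .126-.137",.126,.1365),("tin .036-.046",.035,.046)):
        m=(inr&(z>lo)&(z<hi)).astype(np.uint8)
        k,l,s,ce=cv2.connectedComponentsWithStats(m)
        for i in range(1,k):
            if s[i,4]>25:
                q=P[l==i]; r=cv2.minAreaRect(q[:,:2].astype(np.float32)*1000)
                print(nm,s[i,4],ce[i].round(1),q.mean(0).round(4),"rect",np.round(r[0],1),np.round(r[1],1),round(r[2],1),"z",np.median(q[:,2]).round(4))
c=dict(np.load("top0.npz"))
px=c["pixels"]
save("top_z",cv2.resize(px[140:300,80:430],None,fx=2.28,fy=2.28,interpolation=cv2.INTER_CUBIC))
save("tray_z",cv2.resize(px[155:255,190:315],None,fx=6,fy=6,interpolation=cv2.INTER_CUBIC))
hsv=cv2.cvtColor(px,cv2.COLOR_RGB2HSV)
# mat
m=((hsv[...,2]<50)).astype(np.uint8); m[:150]=0;m[310:]=0;m[:,:340]=0;m[:,440:]=0
m=cv2.morphologyEx(m,cv2.MORPH_OPEN,np.ones((3,3)))
cs,_=cv2.findContours(m,0,cv2.CHAIN_APPROX_NONE);q=max(cs,key=cv2.contourArea).reshape(-1,2)
w=plane(c,q,.004); r=cv2.minAreaRect((w[:,:2]*1000).astype(np.float32));print("mat",r, cv2.boxPoints(r).round(0).tolist())
# pocket
g=(cv2.inRange(hsv[...,2],0,130)>0).astype(np.uint8); 
print("pocket px",px[221,133],px[221,160])
```

```text
top bench z 0.00015360977387612884
can>.147-.16 351 [253.7 226.7] [ 0.498  -0.003   0.1542] rect [497.3  -2.5] [44.3 46.5] 1.4 z 0.1542
cap .138-.15 103 [282.2 194.8] [ 0.5707 -0.0649  0.1454] rect [570.2 -64.5] [27.  27.2] 1.1 z 0.1456
box .126-.137 380 [221.1 200.3] [0.5554 0.0724 0.1336] rect [555.4  72.8] [48.1 48.1] 85.9 z 0.1339
tin .036-.046 459 [252.4 199.7] [0.5624 0.0028 0.0407] rect [562.9   2.5] [56.7 56.5] 2.0 z 0.0409
scene bench z 0.0006795942490894769
can>.147-.16 278 [255.  130.9] [ 5.038e-01 -1.000e-04  1.538e-01] rect [ 5.001e+02 -4.000e-01] [45.9 46.8] 52.1 z 0.1546
cap .138-.15 87 [255.4 138.8] [0.5168 0.0016 0.1427] rect [512.7   0.8] [23.3 46. ] 5.2 z 0.1428
cap .138-.15 140 [221.5 153.7] [ 0.5766 -0.0607  0.1448] rect [573.1 -61.4] [28.7 28.7] 33.3 z 0.1461
box .126-.137 93 [255.4 143.5] [0.5168 0.0014 0.1313] rect [513.   3.] [21.3 45.2] 12.7 z 0.1314
box .126-.137 426 [291.  156.1] [0.5622 0.0741 0.1337] rect [557.5  74.1] [48.2 51.2] 86.9 z 0.1344
box .126-.137 63 [222.3 161.3] [ 0.5828 -0.0594  0.1312] rect [581.6 -59.9] [12.2 28. ] 9.0 z 0.131
tin .036-.046 80 [255.5 178.2] [0.5181 0.0009 0.0407] rect [514.7  -1.1] [48.4 20. ] 83.7 z 0.0408
tin .036-.046 441 [256.9 192.8] [0.5677 0.0068 0.0404] rect [564.2   5.8] [59.8 57.7] 1.7 z 0.0407
tin .036-.046 102 [225.2 197.9] [ 0.5881 -0.0585  0.0408] rect [587.9 -60.1] [ 8.9 52.8] 4.6 z 0.041
tin .036-.046 92 [288.4 197.8] [0.5804 0.0737 0.0401] rect [580.2  73.9] [44.4  5.1] 88.2 z 0.0401
mat ((504.7008972167969, -342.5153503417969), (132.98184204101562, 293.1338806152344), 86.22898864746094) [[354.0, -399.0], [647.0, -419.0], [655.0, -286.0], [363.0, -267.0]]
pocket px [90 91 87] [143 148 149]
```

Run:
```python
from h import *
c=dict(np.load("top0.npz"));px=c["pixels"];hsv=cv2.cvtColor(px,cv2.COLOR_RGB2HSV)
v=cv2.GaussianBlur(hsv[...,2],(3,3),0)
m=np.zeros(v.shape,np.uint8); m[200:242,112:156]=(v[200:242,112:156]<(int(px[221,133].max())+int(px[221,160].max()))/2)
k,l,s,ce=cv2.connectedComponentsWithStats(m); i=l[221,133];print(s[i],ce[i])
cs,_=cv2.findContours((l==i).astype(np.uint8),0,cv2.CHAIN_APPROX_NONE)
w=plane(c,cs[0].reshape(-1,2),.030);r=cv2.minEnclosingCircle((w[:,:2]*1000).astype(np.float32));e=cv2.fitEllipse((w[:,:2]*1000).astype(np.float32));print(r,e)
# green tray
m=((hsv[...,0]>45)&(hsv[...,0]<85)&(hsv[...,1]>100)).astype(np.uint8);m[:130]=0
cs,_=cv2.findContours(m,0,cv2.CHAIN_APPROX_NONE);q=max(cs,key=cv2.contourArea).reshape(-1,2)
w=plane(c,q,.026);r=cv2.minAreaRect((w[:,:2]*1000).astype(np.float32));print("tray",r)
```

```text
[118 207  30  30 706] [132.36543909 221.17988669]
((501.1761474609375, 302.4858703613281), 38.207664489746094) ((501.2333984375, 302.4456787109375), (73.40135192871094, 74.64115905761719), 169.6686248779297)
tray ((554.61474609375, 4.7836151123046875), (189.6833953857422, 239.42539978027344), 5.551647186279297)
```

View pics/tray_z.png

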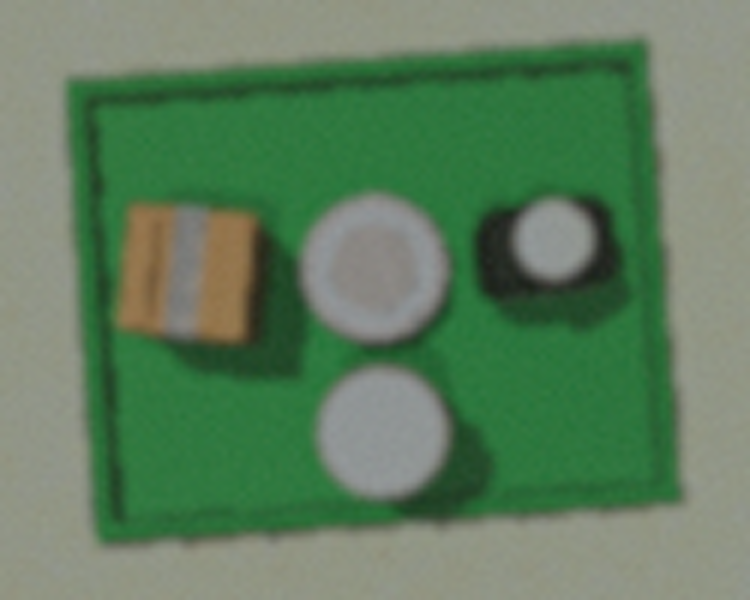

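Both views agree to within about 3 mm, and the heights match the sizes given (can 0.154, cap 0.146, box 0.134, tin 0.041). The bottle's long side is roughly along world y.

Next is a helper that converts world targets into tool-axis moves.

```bash
cat >> h.py <<'E'
def go(x,y,z,yaw=0.):
    """shift/turn in current tool axes for TCP world target, tool down, jaw axis (tool z) along world +/-y rotated by yaw(deg)"""
    o=get_obs(); M=R.from_quat(o["ee_rot"]).as_matrix()
    best=None
    for s in(1,-1):
        a=np.radians(yaw); zz=s*np.array([-np.sin(a),np.cos(a),0]); yy=np.array([0,0,-1.]); T=np.c_[np.cross(yy,zz),yy,zz]
        rv=R.from_matrix(M.T@T).as_rotvec()
        if best is None or np.linalg.norm(rv)<np.linalg.norm(best): best=rv
    t=M.T@(np.array([x,y,z])-o["position"])
    print("t",o["clock"].round(2),"pos",o["position"].round(4),"shift",t.round(4),"turn",best.round(4),"|deg|",np.degrees(np.linalg.norm(best)).round(1),"dist",np.linalg.norm(t).round(3),"grip",round(o["grip_width"],3),"F",o["ft_force"].round(1))
E
python3 - <<'E'
from h import *
print(R.from_quat(get_obs()["ee_rot"]).as_matrix().round(3))
go(.53,-.02,.33); go(.53,-.02,.33,90)
c=dict(np.load("wrist0.npz"));print(np.array(c["T_tool_cam"]).round(3))
E
```

```text
[[-0.918 -0.     0.398]
 [-0.398  0.001 -0.918]
 [ 0.    -1.    -0.001]]Traceback (most recent call last):
  File "<stdin>", line 3, in <module>
  File "h.py", line 33, in go
    print("t",o["clock"].round(2),"pos",o["position"].round(4),"shift",t.round(4),"turn",best.round(4),"|deg|",np.degrees(np.linalg.norm(best)).round(1),"dist",np.linalg.norm(t).round(3),"grip",round(o["grip_width"],3),"F",o["ft_force"].round(1))
              ^^^^^^^^^^^^^^^^
AttributeError: 'float' object has no attribute 'round'
```

```bash
sed -i 's/o\["clock"\].round(2)/round(o["clock"],2)/' h.py
python3 - <<'E'
from h import *
go(.53,0.,.38); go(.53,0.,.38,90)
E
```

```text
t 0.15 pos [ 0.2483 -0.5732  0.2307] shift [-0.4863 -0.1489 -0.4142] turn [1.000e-03 4.088e-01 3.000e-04] |deg| 23.4 dist 0.656 grip 1.002 F [0.4 0.5 0.8]
t 0.15 pos [ 0.2483 -0.5732  0.2307] shift [-0.4863 -0.1489 -0.4142] turn [ 1.000e-03 -1.162e+00 -6.000e-04] |deg| 66.6 dist 0.656 grip 1.002 F [0.4 0.5 0.8]
```

>>> send_rows([
  [100, -0.02, -0.03, -0.01, 0, 0.04, 0],
  [100, -0.05, -0.06, -0.03, 0, 0.08, 0],
  [100, -0.08, -0.09, -0.06, 0, 0.12, 0],
  [100, -0.11, -0.11, -0.09, 0, 0.16, 0],
  [100, -0.14, -0.13, -0.12, 0, 0.2, 0],
  [100, -0.17, -0.149, -0.145, 0, 0.24, 0],
  [100, -0.2, -0.149, -0.17, 0, 0.28, 0],
  [100, -0.23, -0.149, -0.196, 0, 0.32, 0],
  [100, -0.26, -0.149, -0.222, 0, 0.36, 0],
  [100, -0.29, -0.149, -0.247, 0, 0.409, 0],
], squeeze=40)

```text
clock: 0.98
position: [0.4095, -0.2442, 0.3806]
ee_rot: [-0.001, -0.707, 0.707, 0.001]
ft_force: [1.1, 0.3, -0.0]
grip_width: 0.998
```

Run:
```python
from h import *
go(.53,0.,.38)
```

```text
t 0.98 pos [ 0.4095 -0.2442  0.3806] shift [-0.1199  0.0005 -0.2445] turn [-0.0008 -0.0023 -0.0005] |deg| 0.1 dist 0.272 grip 0.998 F [ 1.1  0.3 -0. ]
```

>>> send_rows([
  [100, -0.015, 0, -0.03, 0, 0, 0],
  [100, -0.03, 0, -0.06, 0, 0, 0],
  [100, -0.045, 0, -0.09, 0, 0, 0],
  [100, -0.06, 0, -0.12, 0, 0, 0],
  [100, -0.075, 0, -0.15, 0, 0, 0],
  [100, -0.09, 0, -0.18, 0, 0, 0],
  [100, -0.105, 0, -0.215, 0, 0, 0],
  [100, -0.12, 0, -0.244, 0, -0.002, 0],
  [100, -0.12, 0, -0.244, 0, -0.002, 0],
  [100, -0.12, 0, -0.244, 0, -0.002, 0],
])

```text
clock: 1.82
position: [0.5293, -0.0002, 0.3797]
ee_rot: [-0.002, 0.707, -0.707, 0.002]
ft_force: [0.2, -0.7, -0.7]
grip_width: 1.002
```

Run:
```python
from h import *
o=get_obs();c=camera("wrist");save("wrist1",c["pixels"]);print(o["position"])
P=cloud(c,o);z=P[...,2]
for nm,lo,hi in(("can",.147,.165),("cap",.138,.1475),("box",.126,.1365),("tin",.034,.046)):
    m=((z>lo)&(z<hi)).astype(np.uint8)
    k,l,s,ce=cv2.connectedComponentsWithStats(m)
    for i in range(1,k):
        if s[i,4]>300:
            q=P[l==i]; r=cv2.minAreaRect(q[:,:2].astype(np.float32)*1000)
            print(nm,s[i,4],ce[i].round(1),"rect",np.round(r[0],1),np.round(r[1],1),round(r[2],1),"z",np.median(q[:,2]).round(4))
```

```text
[ 5.29343670e-01 -2.02640605e-04  3.79686771e-01]
can 1284 [254.2 177.6] rect [500.1  -1.4] [47.7 47.7] 89.6 z 0.1539
cap 532 [308.3 114.9] rect [572.8 -63.5] [29.  28.7] 76.7 z 0.1457
box 1655 [191.5 126.1] rect [557.8  74. ] [48.2 48.7] 85.2 z 0.1339
tin 820 [55.3 51.3] rect [649.8 276.5] [152.7  12.9] 82.3 z 0.0399
tin 1934 [52.2 91.4] rect [595.6 288.6] [123.6  32.2] 82.6 z 0.0442
tin 956 [117.7 156.4] rect [490.4 207.1] [  7.4 249.5] 82.2 z 0.0401
tin 1312 [250.2 114.2] rect [565.4   4.7] [57.6 58.7] 0.5 z 0.0401
tin 794 [ 25.  202.4] rect [427.8 357.1] [222.3 112.2] 35.7 z 0.0393
tin 712 [ 34.6 208.8] rect [415.6 347.9] [54.5 30.7] 81.8 z 0.0429
tin 683 [ 80.1 214.4] rect [406.3 277.5] [54.8 30.2] 83.3 z 0.043
```

View pics/wrist1.png

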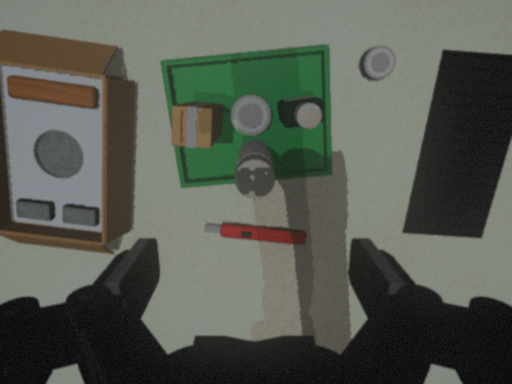

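The wrist view gives can (500,-1), cap (573,-63.5), box (558,74) and tin (565,5), in mm. That agrees with the other two views. I'll take the bottle by its cap first.

>>> send_rows([
  [100, -0.01, 0.03, 0.015, 0, 0, 0],
  [100, -0.02, 0.06, 0.03, 0, 0, 0],
  [100, -0.03, 0.09, 0.045, 0, 0, 0],
  [100, -0.0435, 0.12, 0.0633, 0, 0.004, 0],
  [100, -0.0435, 0.15, 0.0633, 0, 0.004, 0],
  [100, -0.0435, 0.175, 0.0633, 0, 0.004, 0],
  [100, -0.0435, 0.2, 0.0633, 0, 0.004, 0],
  [100, -0.0435, 0.22, 0.0633, 0, 0.004, 0],
  [100, -0.0435, 0.22, 0.0633, 0, 0.004, 0],
  [100, -0.0435, 0.22, 0.0633, 0, 0.004, 0],
])

```text
clock: 2.7
position: [0.572, -0.0669, 0.16]
ee_rot: [-0.001, -0.707, 0.707, 0.002]
ft_force: [0.5, 0.6, 0.1]
grip_width: 0.999
```

Run:
```python
from h import *
go(.5728,-.0635,.110)
o=get_obs();c=camera("wrist");save("wrist2",c["pixels"])
P=cloud(c,o);z=P[...,2]
m=((z>.138)&(z<.1485)&(abs(P[...,0]-.57)<.03)&(abs(P[...,1]+.064)<.03));q=P[m];r=cv2.minAreaRect(q[:,:2].astype(np.float32)*1000);print(r)
```

```text
t 2.7 pos [ 0.572  -0.0669  0.16  ] shift [-0.0008  0.05   -0.0034] turn [-0.0004 -0.0041  0.0017] |deg| 0.3 dist 0.05 grip 0.999 F [0.5 0.6 0.1]
((573.5191650390625, -64.01354217529297), (29.114879608154297, 29.017642974853516), 46.479217529296875)
```

View pics/wrist2.png

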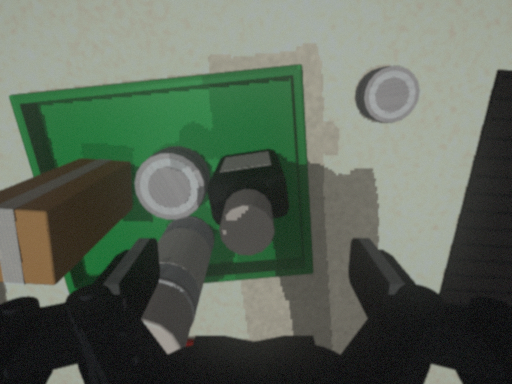

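The cap is at about (250,215) and clear of both fingers. The TCP sits 3 mm to −y, so I'll correct that while descending, then close.

>>> send_rows([
  [100, -0.001, 0.01, -0.003, 0, -0.004, 0],
  [100, -0.001, 0.025, -0.003, 0, -0.004, 0],
  [100, -0.001, 0.04, -0.003, 0, -0.004, 0],
  [100, -0.001, 0.05, -0.003, 0, -0.004, 0],
  [100, -0.001, 0.05, -0.003, 0, -0.004, 0],
])

```text
clock: 3.17
position: [0.573, -0.0625, 0.1086]
ee_rot: [-0.001, 0.707, -0.707, -0.0]
ft_force: [0.2, -0.4, 0.5]
grip_width: 0.999
```

>>> send_rows([
  [0, 0, 0, 0, 0, 0, 0],
  [0, 0, 0, 0, 0, 0, 0],
  [0, 0, 0, 0, 0, 0, 0],
  [0, 0, 0, 0, 0, 0, 0],
  [0, 0, 0, 0, 0, 0, 0],
  [0, 0, 0, 0, 0, 0, 0],
  [0, 0, 0, 0, 0, 0, 0],
  [0, 0, 0, 0, 0, 0, 0],
], squeeze=40)

```text
clock: 3.83
position: [0.5743, -0.0626, 0.1109]
ee_rot: [0.0, -0.707, 0.707, -0.001]
ft_force: [-0.6, -2.0, 5.7]
grip_width: 0.34
```

Grip is 29 mm wide, matching the cap. Lift.

>>> send_rows([
  [0, 0, -0.005, 0, 0, 0, 0],
  [0, 0, -0.02, 0, 0, 0, 0],
  [0, 0, -0.04, 0, 0, 0, 0],
  [0, 0, -0.06, 0, 0, 0, 0],
  [0, 0, -0.065, 0, 0, 0, 0],
  [0, 0, -0.065, 0, 0, 0, 0],
])

```text
clock: 4.33
position: [0.5744, -0.0624, 0.1763]
ee_rot: [-0.0, -0.707, 0.707, -0.001]
ft_force: [-0.4, 0.5, -2.2]
grip_width: 0.343
```

Run:
```python
from h import *
go(.594,-.349,.175)
c=camera("wrist");save("wrist3",c["pixels"])
```

```text
t 4.33 pos [ 0.5744 -0.0624  0.1763] shift [-0.019   0.0015  0.2866] turn [-0.0005  0.0018 -0.0022] |deg| 0.2 dist 0.287 grip 0.343 F [-0.4  0.5 -2.2]
```

View pics/wrist3.png

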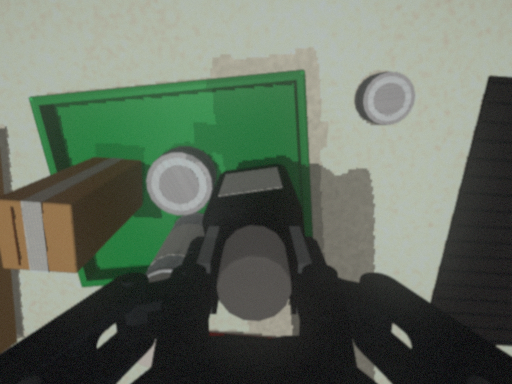

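The bottle is held upright at (255,260). Carrying it to the mat.

>>> send_rows([
  [0, 0, 0, 0.01, 0, 0, 0],
  [0, -0.002, 0, 0.04, 0, 0, 0],
  [0, -0.005, 0, 0.075, 0, 0, 0],
  [0, -0.008, 0, 0.11, 0, 0, 0],
  [0, -0.011, 0, 0.145, 0, 0, 0],
  [0, -0.014, 0, 0.18, 0, 0, 0],
  [0, -0.016, 0, 0.215, 0, 0, 0],
  [0, -0.018, 0, 0.25, 0, 0, 0],
  [0, -0.019, 0, 0.275, 0, 0, 0],
  [0, -0.019, 0, 0.2866, 0, 0, 0],
])

```text
clock: 5.22
position: [0.5908, -0.3547, 0.1726]
ee_rot: [0.0, -0.707, 0.707, 0.002]
ft_force: [0.0, -0.2, -2.9]
grip_width: 0.344
```

>>> send_rows([
  [0, 0, 0, 0, 0, 0, 0],
  [0, 0, 0.02, 0, 0, 0, 0],
  [0, 0, 0.04, 0, 0, 0, 0],
  [0, 0, 0.05, 0, 0, 0, 0],
  [0, 0, 0.058, 0, 0, 0, 0],
  [0, 0, 0.058, 0, 0, 0, 0],
  [0, 0, 0.058, 0, 0, 0, 0],
])

```text
clock: 5.8
position: [0.5934, -0.3486, 0.1174]
ee_rot: [-0.001, 0.707, -0.707, 0.001]
ft_force: [0.4, -0.4, -1.8]
grip_width: 0.342
```

Run:
```python
from h import *
go(.594,-.349,.110)
```

```text
t 5.8 pos [ 0.5934 -0.3486  0.1174] shift [-0.0006  0.0074  0.0004] turn [0.0002 0.0023 0.0001] |deg| 0.1 dist 0.007 grip 0.342 F [ 0.4 -0.4 -1.8]
```

>>> send_rows([
  [0, 0, 0.002, 0, 0, 0, 0],
  [0, 0, 0.004, 0, 0, 0, 0],
  [0, 0, 0.006, 0, 0, 0, 0],
  [0, 0, 0.007, 0, 0, 0, 0],
  [0, 0, 0.007, 0, 0, 0, 0],
  [0, 0, 0.007, 0, 0, 0, 0],
])

```text
clock: 6.3
position: [0.5937, -0.3493, 0.111]
ee_rot: [0.0, -0.707, 0.707, -0.001]
ft_force: [-0.0, -0.3, 3.8]
grip_width: 0.339
```

Contact force shows it has touched down. Release and rise.

>>> send_rows([
  [60, 0, 0, 0, 0, 0, 0],
  [100, 0, 0, 0, 0, 0, 0],
  [100, 0, 0, 0, 0, 0, 0],
  [100, 0, 0, 0, 0, 0, 0],
  [100, 0, -0.01, 0, 0, 0, 0],
  [100, 0, -0.03, 0, 0, 0, 0],
  [100, 0, -0.06, 0, 0, 0, 0],
  [100, 0, -0.09, 0, 0, 0, 0],
  [100, 0, -0.12, 0, 0, 0, 0],
  [100, 0, -0.12, 0, 0, 0, 0],
])

```text
clock: 7.13
position: [0.5956, -0.3498, 0.2384]
ee_rot: [-0.003, -0.705, 0.709, -0.004]
ft_force: [0.3, -0.3, 1.4]
grip_width: 1.0
```

Run:
```python
from h import *
go(.5,-.0014,.23)
o=get_obs();c=camera("wrist");save("wrist4",c["pixels"])
P=cloud(c,o);z=P[...,2]
m=((z>.138)&(z<.1485)&(abs(P[...,0]-.594)<.03)&(abs(P[...,1]+.35)<.03));q=P[m];r=cv2.minAreaRect(q[:,:2].astype(np.float32)*1000);print(r,q[:,2].mean())
```

```text
t 7.13 pos [ 0.5956 -0.3498  0.2384] shift [ 0.0951  0.0059 -0.3486] turn [-0.0047  0.0016 -0.009 ] |deg| 0.6 dist 0.361 grip 1.0 F [ 0.3 -0.3  1.4]
((592.9305419921875, -350.4129333496094), (29.134931564331055, 29.118350982666016), 8.919901847839355) 0.145582413508363
```

View pics/wrist4.png

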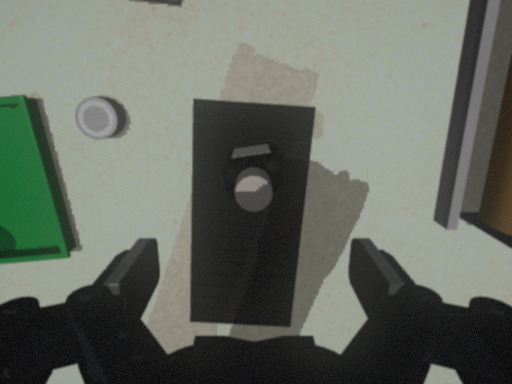

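The bottle stands centred on the mat, cap at about (252,187). Now the can.

>>> send_rows([
  [100, 0.005, 0, -0.02, 0, 0, 0],
  [100, 0.015, 0, -0.06, 0, 0, 0],
  [100, 0.03, 0, -0.1, 0, 0, 0],
  [100, 0.045, 0, -0.14, 0, 0, 0],
  [100, 0.06, 0, -0.18, 0, 0, 0],
  [100, 0.075, 0, -0.22, 0, 0, 0],
  [100, 0.085, 0, -0.26, 0, 0, 0],
  [100, 0.095, 0, -0.3, 0, 0, 0],
  [100, 0.095, 0, -0.335, 0, 0, 0],
  [100, 0.095, 0, -0.3486, 0, 0, 0],
])

```text
clock: 8.02
position: [0.4964, 0.0054, 0.2306]
ee_rot: [-0.003, 0.707, -0.707, 0.003]
ft_force: [0.2, 0.1, -0.2]
grip_width: 0.999
```

>>> send_rows([
  [100, 0, 0, 0, 0, 0, 0],
  [100, 0, 0, 0, 0, 0, 0],
])

```text
clock: 8.18
position: [0.4974, -0.0002, 0.2301]
ee_rot: [0.001, -0.707, 0.707, -0.001]
ft_force: [-0.8, -0.8, 0.0]
grip_width: 1.003
```

Run:
```python
from h import *
o=get_obs();c=camera("wrist")
P=cloud(c,o);z=P[...,2]
m=((z>.147)&(z<.162)&(abs(P[...,0]-.5)<.04)&(abs(P[...,1])<.04));q=P[m];r=cv2.minAreaRect(q[:,:2].astype(np.float32)*1000);print(r,q[:,2].mean())
go(.5,-.0014,.115)
```

```text
((499.6019287109375, -1.5700569152832031), (48.117496490478516, 48.281097412109375), 23.03694725036621) 0.15376990991994174
t 8.23 pos [ 0.4975 -0.0014  0.23  ] shift [-2.50e-03  1.15e-01 -1.00e-04] turn [-0.0006  0.0014  0.0004] |deg| 0.1 dist 0.115 grip 0.997 F [ 0.2 -0.8 -0.8]
```

>>> send_rows([
  [100, -0.002, 0.02, 0, 0, 0, 0],
  [100, -0.002, 0.045, 0, 0, 0, 0],
  [100, -0.002, 0.07, 0, 0, 0, 0],
  [100, -0.002, 0.095, 0, 0, 0, 0],
  [100, -0.002, 0.11, 0, 0, 0, 0],
  [100, -0.002, 0.112, 0, 0, 0, 0],
  [100, -0.002, 0.112, 0, 0, 0, 0],
])

```text
clock: 8.82
position: [0.4992, -0.0019, 0.1175]
ee_rot: [-0.001, 0.707, -0.707, -0.001]
ft_force: [-0.8, 0.5, 0.6]
grip_width: 1.0
```

>>> send_rows([
  [0, 0, 0, 0, 0, 0, 0],
  [0, 0, 0, 0, 0, 0, 0],
  [0, 0, 0, 0, 0, 0, 0],
  [0, 0, 0, 0, 0, 0, 0],
  [0, 0, 0, 0, 0, 0, 0],
  [0, 0, 0, 0, 0, 0, 0],
  [0, 0, 0, 0, 0, 0, 0],
])

```text
clock: 9.4
position: [0.5006, -0.0008, 0.1195]
ee_rot: [-0.0, -0.707, 0.707, -0.001]
ft_force: [-1.1, -0.7, 6.2]
grip_width: 0.564
```

>>> send_rows([
  [0, 0, -0.005, 0, 0, 0, 0],
  [0, 0, -0.02, 0, 0, 0, 0],
  [0, 0, -0.04, 0, 0, 0, 0],
  [0, 0, -0.06, 0, 0, 0, 0],
  [0, 0, -0.065, 0, 0, 0, 0],
  [0, 0, -0.065, 0, 0, 0, 0],
])

```text
clock: 9.9
position: [0.5005, -0.0006, 0.1846]
ee_rot: [-0.0, -0.707, 0.707, -0.002]
ft_force: [-0.7, -0.3, -2.1]
grip_width: 0.564
```

Run:
```python
from h import *
go(.415,-.336,.185)
```

```text
t 9.9 pos [ 0.5005 -0.0006  0.1846] shift [ 0.0861 -0.0005  0.3353] turn [-0.0006  0.0017 -0.0028] |deg| 0.2 dist 0.346 grip 0.564 F [-0.7 -0.3 -2.1]
```

>>> send_rows([
  [0, 0.002, 0, 0.01, 0, 0, 0],
  [0, 0.012, 0, 0.045, 0, 0, 0],
  [0, 0.022, 0, 0.083, 0, 0, 0],
  [0, 0.032, 0, 0.121, 0, 0, 0],
  [0, 0.042, 0, 0.159, 0, 0, 0],
  [0, 0.052, 0, 0.197, 0, 0, 0],
  [0, 0.062, 0, 0.235, 0, 0, 0],
  [0, 0.072, 0, 0.273, 0, 0, 0],
  [0, 0.08, 0, 0.311, 0, 0, 0],
  [0, 0.086, 0, 0.335, 0, 0, 0],
])

```text
clock: 10.73
position: [0.4109, -0.3401, 0.1814]
ee_rot: [-0.0, 0.707, -0.707, -0.002]
ft_force: [-0.0, 0.8, -1.8]
grip_width: 0.565
```

>>> send_rows([
  [0, 0, 0, 0, 0, 0, 0],
  [0, 0, 0.02, 0, 0, 0, 0],
  [0, 0, 0.04, 0, 0, 0, 0],
  [0, 0, 0.05, 0, 0, 0, 0],
  [0, 0, 0.058, 0, 0, 0, 0],
  [0, 0, 0.058, 0, 0, 0, 0],
  [0, 0, 0.058, 0, 0, 0, 0],
])

```text
clock: 11.32
position: [0.4141, -0.3357, 0.1251]
ee_rot: [-0.001, 0.707, -0.707, 0.001]
ft_force: [0.3, -0.3, -0.9]
grip_width: 0.56
```

Run:
```python
from h import *
go(.415,-.336,.1195)
```

```text
t 11.32 pos [ 0.4141 -0.3357  0.1251] shift [-0.0009  0.0056  0.0003] turn [0.0003 0.002  0.0005] |deg| 0.1 dist 0.006 grip 0.56 F [ 0.3 -0.3 -0.9]
```

>>> send_rows([
  [0, 0, 0.002, 0, 0, 0, 0],
  [0, 0, 0.004, 0, 0, 0, 0],
  [0, 0, 0.006, 0, 0, 0, 0],
  [0, 0, 0.006, 0, 0, 0, 0],
  [0, 0, 0.006, 0, 0, 0, 0],
])

```text
clock: 11.73
position: [0.4145, -0.336, 0.1196]
ee_rot: [0.0, -0.707, 0.707, -0.001]
ft_force: [0.4, -0.7, -0.7]
grip_width: 0.559
```

>>> send_rows([
  [0, 0, 0.001, 0, 0, 0, 0],
  [0, 0, 0.0015, 0, 0, 0, 0],
  [0, 0, 0.0015, 0, 0, 0, 0],
])

```text
clock: 11.98
position: [0.4152, -0.3361, 0.1195]
ee_rot: [-0.0, -0.707, 0.708, -0.001]
ft_force: [-2.1, 1.4, 14.0]
grip_width: 0.563
```

Contact. Release and rise.

>>> send_rows([
  [70, 0, 0, 0, 0, 0, 0],
  [100, 0, 0, 0, 0, 0, 0],
  [100, 0, 0, 0, 0, 0, 0],
  [100, 0, 0, 0, 0, 0, 0],
  [100, 0, -0.01, 0, 0, 0, 0],
  [100, 0, -0.03, 0, 0, 0, 0],
  [100, 0, -0.06, 0, 0, 0, 0],
  [100, 0, -0.09, 0, 0, 0, 0],
  [100, 0, -0.115, 0, 0, 0, 0],
  [100, 0, -0.115, 0, 0, 0, 0],
])

```text
clock: 12.82
position: [0.4162, -0.3369, 0.2389]
ee_rot: [-0.002, -0.705, 0.709, -0.003]
ft_force: [1.0, -1.0, 0.3]
grip_width: 1.0
```

Run:
```python
from h import *
go(.5575,.074,.23,-4.5)
o=get_obs();c=camera("scene");save("scene5",c["pixels"])
```

```text
t 12.82 pos [ 0.4162 -0.3369  0.2389] shift [-0.142   0.0076 -0.4107] turn [-0.0051  0.0803 -0.0066] |deg| 4.6 dist 0.435 grip 1.0 F [ 1.  -1.   0.3]
```

View pics/scene5.png

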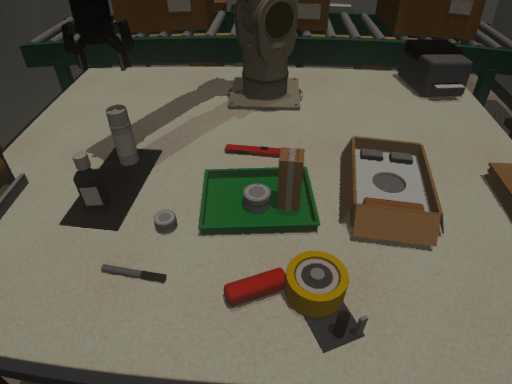

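The can at (123,135) and bottle at (92,185) both stand on the mat. Now the box.

>>> send_rows([
  [100, -0.005, 0, -0.02, 0, 0.01, 0],
  [100, -0.02, 0, -0.06, 0, 0.02, 0],
  [100, -0.035, 0, -0.1, 0, 0.03, 0],
  [100, -0.05, 0, -0.138, 0, 0.04, 0],
  [100, -0.065, 0, -0.176, 0, 0.05, 0],
  [100, -0.08, 0, -0.214, 0, 0.06, 0],
  [100, -0.095, 0, -0.252, 0, 0.07, 0],
  [100, -0.11, 0, -0.29, 0, 0.08, 0],
  [100, -0.125, 0, -0.328, 0, 0.08, 0],
  [100, -0.14, 0, -0.366, 0, 0.08, 0],
])

```text
clock: 13.7
position: [0.5536, 0.0323, 0.2322]
ee_rot: [-0.028, -0.706, 0.707, 0.028]
ft_force: [1.0, -1.6, -0.3]
grip_width: 1.001
```

Run:
```python
from h import *
go(.5575,.074,.23,-4.5)
```

```text
t 13.7 pos [0.5536 0.0323 0.2322] shift [-0.0007  0.0022 -0.0419] turn [-0.0003 -0.0001  0.0007] |deg| 0.0 dist 0.042 grip 1.001 F [ 1.  -1.6 -0.3]
```

>>> send_rows([
  [100, 0, 0, -0.02, 0, 0, 0],
  [100, 0, 0, -0.038, 0, 0, 0],
  [100, 0, 0, -0.041, 0, 0, 0],
  [100, 0, 0, -0.041, 0, 0, 0],
  [100, 0, 0, -0.041, 0, 0, 0],
])

```text
clock: 14.12
position: [0.5566, 0.0702, 0.2322]
ee_rot: [-0.028, -0.706, 0.707, 0.028]
ft_force: [-0.2, -0.4, -0.4]
grip_width: 0.999
```

Run:
```python
from h import *
o=get_obs();c=camera("wrist");save("wrist6",c["pixels"])
P=cloud(c,o);z=P[...,2]
m=((z>.126)&(z<.14)&(abs(P[...,0]-.5575)<.04)&(abs(P[...,1]-.074)<.04));q=P[m];r=cv2.minAreaRect(q[:,:2].astype(np.float32)*1000);print(r,q[:,2].mean())
go(r[0][0]/1000,r[0][1]/1000,.1,-4.5)
m=((z>.034)&(z<.046)&(abs(P[...,0]-.565)<.04)&(abs(P[...,1])<.04));q=P[m];r=cv2.minAreaRect(q[:,:2].astype(np.float32)*1000);print(r,q[:,2].mean())
```

```text
((557.6887817382812, 74.13192749023438), (48.00537872314453, 49.337100982666016), 85.94207763671875) 0.13390068110336487
t 14.17 pos [0.5567 0.0697 0.2323] shift [-0.0006  0.1323 -0.0047] turn [-0.0009 -0.0015  0.0005] |deg| 0.1 dist 0.132 grip 1.001 F [ 0.7 -0.  -0.2]
((565.235107421875, 4.819435119628906), (58.8874626159668, 58.506168365478516), 85.62493133544922) 0.04016982294996358
```

View pics/wrist6.png

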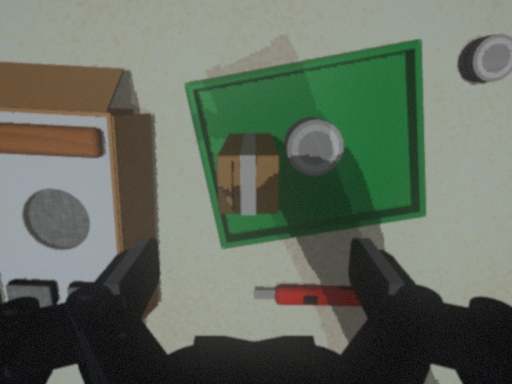

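>>> send_rows([
  [100, -0.001, 0.02, -0.0045, 0, 0, 0],
  [100, -0.001, 0.05, -0.0045, 0, 0, 0],
  [100, -0.001, 0.08, -0.0045, 0, 0, 0],
  [100, -0.001, 0.11, -0.0045, 0, 0, 0],
  [100, -0.001, 0.13, -0.0045, 0, 0, 0],
  [100, -0.001, 0.139, -0.0045, 0, 0, 0],
  [100, -0.001, 0.139, -0.0045, 0, 0, 0],
])

```text
clock: 14.75
position: [0.5571, 0.0741, 0.0918]
ee_rot: [-0.027, -0.706, 0.707, 0.029]
ft_force: [0.0, 0.1, -0.5]
grip_width: 1.005
```

>>> send_rows([
  [0, 0, 0, 0, 0, 0, 0],
  [0, 0, 0, 0, 0, 0, 0],
  [0, 0, 0, 0, 0, 0, 0],
  [0, 0, 0, 0, 0, 0, 0],
  [0, 0, 0, 0, 0, 0, 0],
  [0, 0, 0, 0, 0, 0, 0],
  [0, 0, 0, 0, 0, 0, 0],
], squeeze=35)

```text
clock: 15.33
position: [0.5592, 0.0756, 0.0953]
ee_rot: [-0.029, -0.706, 0.707, 0.027]
ft_force: [-0.7, -1.2, 8.2]
grip_width: 0.558
```

>>> send_rows([
  [0, 0, -0.005, 0, 0, 0, 0],
  [0, 0, -0.02, 0, 0, 0, 0],
  [0, 0, -0.045, 0, 0, 0, 0],
  [0, 0, -0.07, 0, 0, 0, 0],
  [0, 0, -0.08, 0, 0, 0, 0],
  [0, 0, -0.08, 0, 0, 0, 0],
])

```text
clock: 15.83
position: [0.5595, 0.0762, 0.1764]
ee_rot: [0.029, 0.707, -0.706, -0.026]
ft_force: [-0.1, 0.5, -1.9]
grip_width: 0.555
```

Run:
```python
from h import *
go(.505,-.3425,.175,0)
```

```text
t 15.83 pos [0.5595 0.0762 0.1764] shift [0.0217 0.0011 0.4217] turn [ 0.0003 -0.0782 -0.0045] |deg| 4.5 dist 0.422 grip 0.555 F [-0.1  0.5 -1.9]
```

>>> send_rows([
  [0, 0.001, 0, 0.015, 0, 0, 0],
  [0, 0.003, 0, 0.05, 0, 0, 0],
  [0, 0.005, 0, 0.09, 0, 0, 0],
  [0, 0.007, 0, 0.13, 0, 0, 0],
  [0, 0.009, 0, 0.17, 0, 0, 0],
  [0, 0.011, 0, 0.21, 0, 0, 0],
  [0, 0.013, 0, 0.25, 0, 0, 0],
  [0, 0.015, 0, 0.29, 0, 0, 0],
  [0, 0.017, 0, 0.33, 0, 0, 0],
  [0, 0.019, 0, 0.37, 0, 0, 0],
])

```text
clock: 16.67
position: [0.509, -0.2933, 0.1721]
ee_rot: [0.027, 0.707, -0.706, -0.028]
ft_force: [1.4, -0.8, -2.1]
grip_width: 0.556
```

>>> send_rows([
  [0, 0.002, 0, 0.03, 0, 0, 0],
  [0, 0.0027, 0, 0.05, 0, 0, 0],
  [0, 0.0027, 0, 0.052, 0, 0, 0],
  [0, 0.0027, 0.02, 0.052, 0, 0, 0],
  [0, 0.0027, 0.045, 0.052, 0, 0, 0],
  [0, 0.0027, 0.065, 0.052, 0, 0, 0],
  [0, 0.0027, 0.073, 0.052, 0, 0, 0],
  [0, 0.0027, 0.073, 0.052, 0, 0, 0],
])

```text
clock: 17.33
position: [0.5021, -0.3417, 0.0976]
ee_rot: [0.026, 0.708, -0.706, -0.029]
ft_force: [-0.7, -0.4, -0.9]
grip_width: 0.559
```

Run:
```python
from h import *
go(.505,-.3425,.0945,-4.5)
```

```text
t 17.33 pos [ 0.5021 -0.3417  0.0976] shift [-0.0029  0.0031  0.0006] turn [0.0027 0.0011 0.0044] |deg| 0.3 dist 0.004 grip 0.559 F [-0.7 -0.4 -0.9]
```

>>> send_rows([
  [0, 0, 0.001, 0, 0, 0, 0],
  [0, 0, 0.002, 0, 0, 0, 0],
  [0, 0, 0.003, 0, 0, 0, 0],
  [0, 0, 0.004, 0, 0, 0, 0],
  [0, 0, 0.004, 0, 0, 0, 0],
])

```text
clock: 17.75
position: [0.5038, -0.3434, 0.0972]
ee_rot: [-0.028, -0.706, 0.707, 0.027]
ft_force: [-0.3, -0.5, -1.4]
grip_width: 0.557
```

>>> send_rows([
  [0, 0, 0.001, 0, 0, 0, 0],
  [0, 0, 0.002, 0, 0, 0, 0],
  [0, 0, 0.003, 0, 0, 0, 0],
  [0, 0, 0.003, 0, 0, 0, 0],
])

```text
clock: 18.08
position: [0.5041, -0.3436, 0.0953]
ee_rot: [-0.028, -0.706, 0.707, 0.027]
ft_force: [-4.0, 0.8, 9.9]
grip_width: 0.557
```

Contact. Release and rise.

>>> send_rows([
  [70, 0, 0, 0, 0, 0, 0],
  [100, 0, 0, 0, 0, 0, 0],
  [100, 0, 0, 0, 0, 0, 0],
  [100, 0, 0, 0, 0, 0, 0],
  [100, 0, -0.01, 0, 0, 0, 0],
  [100, 0, -0.03, 0, 0, 0, 0],
  [100, 0, -0.06, 0, 0, 0, 0],
  [100, 0, -0.09, 0, 0, 0, 0],
  [100, 0, -0.12, 0, 0, 0, 0],
  [100, 0, -0.14, 0, 0, 0, 0],
])

```text
clock: 18.92
position: [0.5043, -0.3434, 0.2378]
ee_rot: [-0.029, -0.706, 0.707, 0.026]
ft_force: [0.1, 0.1, -0.2]
grip_width: 1.0
```

Run:
```python
from h import *
o=get_obs();c=camera("scene");save("scene7",c["pixels"])
c=camera("top");save("top7",cv2.resize(c["pixels"][140:300,80:430],None,fx=2,fy=2))
P=cloud(c);z=P[...,2]
# pixels per item
for nm,lo,hi in(("can",.147,.162),("cap",.138,.1475),("box",.126,.1365)):
    m=((z>lo)&(z<hi)&(P[...,1]<-.25)&(P[...,1]>-.42)&(P[...,0]>.35)&(P[...,0]<.66)).astype(np.uint8)
    k,l,s,ce=cv2.connectedComponentsWithStats(m)
    for i in range(1,k):
        if s[i,4]>40:
            q=P[l==i];r=cv2.minAreaRect(q[:,:2].astype(np.float32)*1000);print(nm,ce[i].round(),np.round(r[0],1),np.round(r[1],1),np.median(q[:,2]).round(4))
go(.5653,.0048,.15,0)
```

```text
can [400. 267.] [ 413.8 -335.5] [46.  47.5] 0.1542
cap [406. 190.] [ 590.  -351.1] [27.8 28.8] 0.145
box [401. 235.] [ 484.3 -343.4] [49.2 16. ] 0.134
t 19.02 pos [ 0.5052 -0.3439  0.2388] shift [-0.0321  0.0878 -0.3526] turn [-0.0038 -0.0781 -0.006 ] |deg| 4.5 dist 0.365 grip 1.003 F [-0.2 -0.2  0.7]
```

View pics/scene7.png

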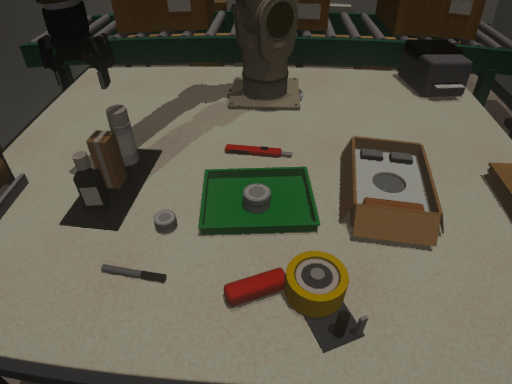

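View pics/top7.png

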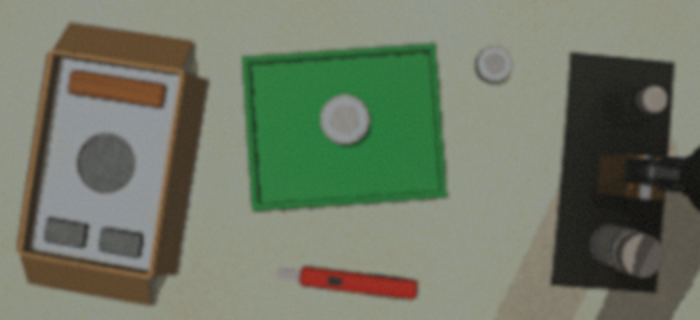

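All three stand upright on the mat. I'll go above the tin with the same yaw, which is close to the carton's.

>>> send_rows([
  [100, -0.002, 0, -0.02, 0, 0, 0],
  [100, -0.006, 0, -0.06, 0, 0, 0],
  [100, -0.01, 0, -0.1, 0, 0, 0],
  [100, -0.014, 0, -0.14, 0, 0, 0],
  [100, -0.018, 0, -0.18, 0, 0, 0],
  [100, -0.022, 0.01, -0.22, 0, 0, 0],
  [100, -0.026, 0.03, -0.26, 0, 0, 0],
  [100, -0.03, 0.05, -0.3, 0, 0, 0],
  [100, -0.032, 0.07, -0.335, 0, 0, 0],
  [100, -0.032, 0.08, -0.3526, 0, 0, 0],
])

```text
clock: 19.85
position: [0.5621, 0.0104, 0.1518]
ee_rot: [0.026, 0.707, -0.706, -0.027]
ft_force: [0.9, 0.2, 0.5]
grip_width: 0.998
```

>>> send_rows([
  [100, 0, 0.01, 0, 0, 0, 0],
  [100, 0, 0.01, 0, 0, 0, 0],
  [100, 0, 0.01, 0, 0, 0, 0],
])

```text
clock: 20.1
position: [0.5627, 0.0048, 0.1434]
ee_rot: [-0.027, -0.706, 0.707, 0.028]
ft_force: [1.2, -0.6, -0.0]
grip_width: 1.003
```

Run:
```python
from h import *
o=get_obs();c=camera("wrist");save("wrist8",c["pixels"])
P=cloud(c,o);z=P[...,2]
m=((z>.034)&(z<.046)&(abs(P[...,0]-.565)<.04)&(abs(P[...,1])<.04));q=P[m];r=cv2.minAreaRect(q[:,:2].astype(np.float32)*1000);print(r,q[:,2].mean())
go(r[0][0]/1000,r[0][1]/1000,.016,-4.5)
```

```text
((565.145751953125, 4.315525054931641), (59.045249938964844, 59.049293518066406), 36.98004913330078) 0.040236883344834794
t 20.15 pos [0.5631 0.0043 0.144 ] shift [-0.002   0.128  -0.0003] turn [-0.0007 -0.0014 -0.    ] |deg| 0.1 dist 0.128 grip 1.002 F [ 0.3 -0.  -0.2]
```

View pics/wrist8.png

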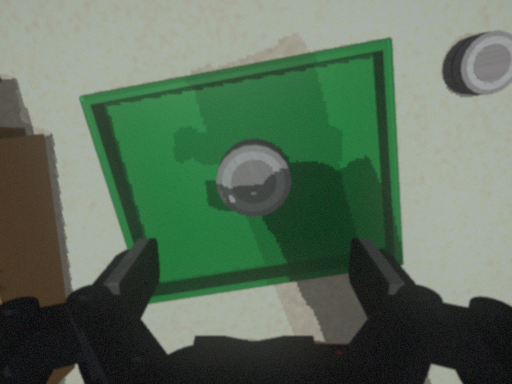

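The tin is at about (254,178), centred between the open fingers. Descend and grip.

>>> send_rows([
  [100, -0.002, 0.02, 0, 0, 0, 0],
  [100, -0.002, 0.05, 0, 0, 0, 0],
  [100, -0.002, 0.08, 0, 0, 0, 0],
  [100, -0.002, 0.11, 0, 0, 0, 0],
  [100, -0.002, 0.125, 0, 0, 0, 0],
  [100, -0.002, 0.133, 0, 0, 0, 0],
  [100, -0.002, 0.133, 0, 0, 0, 0],
  [100, -0.002, 0.133, 0, 0, 0, 0],
])

```text
clock: 20.82
position: [0.5658, 0.0049, 0.0118]
ee_rot: [-0.029, -0.706, 0.707, 0.028]
ft_force: [0.3, 0.1, 1.3]
grip_width: 1.001
```

>>> send_rows([
  [0, 0, 0, 0, 0, 0, 0],
  [0, 0, 0, 0, 0, 0, 0],
  [0, 0, 0, 0, 0, 0, 0],
  [0, 0, 0, 0, 0, 0, 0],
  [0, 0, 0, 0, 0, 0, 0],
  [0, 0, 0, 0, 0, 0, 0],
], squeeze=40)

```text
clock: 21.32
position: [0.5661, 0.0055, 0.0123]
ee_rot: [-0.029, -0.706, 0.707, 0.027]
ft_force: [-0.8, -0.5, 6.8]
grip_width: 0.684
```

>>> send_rows([
  [0, 0, -0.005, 0, 0, 0, 0],
  [0, 0, -0.02, 0, 0, 0, 0],
  [0, 0, -0.05, 0, 0, 0, 0],
  [0, 0, -0.08, 0, 0, 0, 0],
  [0, 0, -0.1, 0, 0, 0, 0],
  [0, 0, -0.105, 0, 0, 0, 0],
  [0, 0, -0.105, 0, 0, 0, 0],
])

```text
clock: 21.9
position: [0.566, 0.0057, 0.1176]
ee_rot: [-0.029, -0.706, 0.707, 0.026]
ft_force: [-0.2, 0.5, -2.8]
grip_width: 0.682
```

Run:
```python
from h import *
go(.502,.3035,.118,-4.5)
c=camera("wrist");save("wrist9",c["pixels"])
```

```text
t 21.9 pos [0.566  0.0057 0.1176] shift [ 0.0871 -0.0008 -0.2919] turn [-0.0003  0.0003 -0.0034] |deg| 0.2 dist 0.305 grip 0.682 F [-0.2  0.5 -2.8]
```

View pics/wrist9.png

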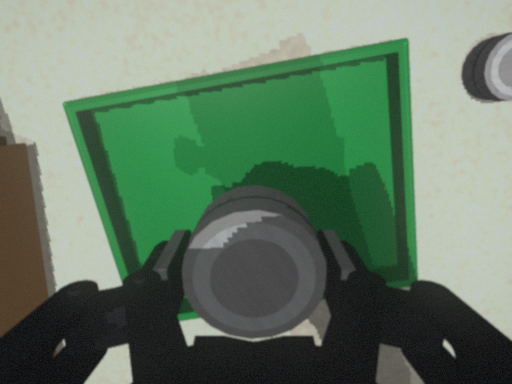

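The tin is held flat. I'll move partway and measure the pocket with the wrist camera.

>>> send_rows([
  [0, 0.002, -0.01, -0.01, 0, 0, 0],
  [0, 0.01, -0.03, -0.035, 0, 0, 0],
  [0, 0.02, -0.05, -0.065, 0, 0, 0],
  [0, 0.03, -0.07, -0.095, 0, 0, 0],
  [0, 0.04, -0.08, -0.125, 0, 0, 0],
  [0, 0.045, -0.08, -0.145, 0, 0, 0],
  [0, 0.05, -0.08, -0.16, 0, 0, 0],
  [0, 0.05, -0.08, -0.16, 0, 0, 0],
  [0, 0.05, -0.08, -0.16, 0, 0, 0],
])

```text
clock: 22.7
position: [0.5266, 0.1703, 0.195]
ee_rot: [-0.026, -0.707, 0.707, 0.027]
ft_force: [0.2, -0.6, -1.0]
grip_width: 0.687
```

Run:
```python
from h import *
o=get_obs();c=camera("wrist");save("wrist10",c["pixels"]);np.savez("wrist10.npz",pos=o["position"],rot=o["ee_rot"],**c)
P=cloud(c,o);z=P[...,2]
m=((z<.027)&(z>.018)&(abs(P[...,0]-.5)<.06)&(abs(P[...,1]-.303)<.06)).astype(np.uint8)
k,l,s,ce=cv2.connectedComponentsWithStats(m);i=1+np.argmax(s[1:,4]);q=P[l==i]
print(s[i],ce[i],q.mean(0),cv2.minEnclosingCircle((q[:,:2]*1000).astype(np.float32)))
s_=dict(np.load("scene0.npz"));P=cloud(s_);z=P[...,2]
m=((z<.027)&(z>.018)&(abs(P[...,0]-.5)<.06)&(abs(P[...,1]-.303)<.06));print("scene",P[m].mean(0),np.nanpercentile(P[m],[1,99],axis=0))
s_=dict(np.load("top0.npz"));P=cloud(s_);z=P[...,2]
m=((z<.027)&(z>.018)&(abs(P[...,0]-.5)<.06)&(abs(P[...,1]-.303)<.06));print("top",P[m].mean(0),np.nanpercentile(P[m],[1,99],axis=0))
```

```text
[  88  162   75   71 4039] [124.91780144 196.92324833] [0.50201454 0.30435855 0.02252535] ((501.85748291015625, 303.4120178222656), 38.12296676635742)
scene [0.4959826  0.30600274 0.02336237] [[0.46326753 0.27159872 0.02117434]
 [0.52912093 0.34050605 0.02630767]]
top [0.50132084 0.30343831 0.02311306] [[0.44716636 0.25090671 0.01831675]
 [0.55221413 0.35738046 0.02689981]]
```

View pics/wrist10.png

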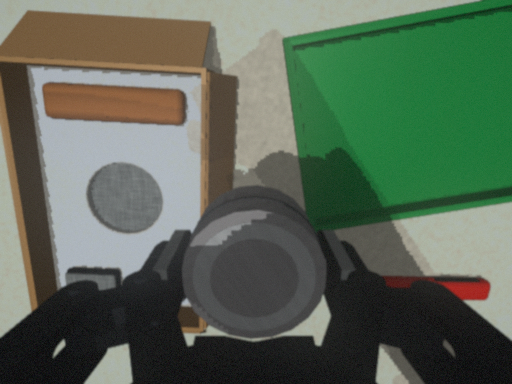

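The pocket fits at (501.9, 303.4) mm with r = 38.1 mm, matching the 76 mm given. Moving over it.

Run:
```python
from h import *
go(.503,.3034,.12,-4.5)
```

```text
t 22.75 pos [0.5272 0.1689 0.1949] shift [ 0.0345  0.0749 -0.1322] turn [-0.0007  0.0009  0.0014] |deg| 0.1 dist 0.156 grip 0.685 F [-0.  -0.  -1.4]
```

>>> send_rows([
  [0, 0.005, 0, -0.02, 0, 0, 0],
  [0, 0.014, 0, -0.05, 0, 0, 0],
  [0, 0.022, 0, -0.08, 0, 0, 0],
  [0, 0.03, 0, -0.11, 0, 0, 0],
  [0, 0.034, 0.01, -0.128, 0, 0, 0],
  [0, 0.0345, 0.03, -0.132, 0, 0, 0],
  [0, 0.0345, 0.05, -0.132, 0, 0, 0],
  [0, 0.0345, 0.07, -0.132, 0, 0, 0],
  [0, 0.0345, 0.075, -0.132, 0, 0, 0],
  [0, 0.0345, 0.075, -0.132, 0, 0, 0],
])

```text
clock: 23.58
position: [0.5032, 0.3016, 0.1189]
ee_rot: [-0.027, -0.706, 0.707, 0.029]
ft_force: [-0.5, 0.1, -0.9]
grip_width: 0.683
```

Run:
```python
from h import *
go(.503,.3034,.0305,-4.5)
```

```text
t 23.58 pos [0.5032 0.3016 0.1189] shift [ 0.0001  0.0884 -0.0019] turn [-0.0023 -0.0012  0.0029] |deg| 0.2 dist 0.088 grip 0.683 F [-0.5  0.1 -0.9]
```

>>> send_rows([
  [0, 0, 0.02, -0.001, 0, 0, 0],
  [0, 0, 0.04, -0.001, 0, 0, 0],
  [0, 0, 0.06, -0.001, 0, 0, 0],
  [0, 0, 0.075, -0.001, 0, 0, 0],
  [0, 0, 0.082, -0.001, 0, 0, 0],
  [0, 0, 0.082, -0.001, 0, 0, 0],
  [0, 0, 0.082, -0.001, 0, 0, 0],
])

```text
clock: 24.17
position: [0.5044, 0.3045, 0.0398]
ee_rot: [0.028, 0.707, -0.706, -0.027]
ft_force: [0.3, -0.1, -1.2]
grip_width: 0.683
```

Run:
```python
from h import *
go(.503,.3034,.0305,-4.5)
```

```text
t 24.17 pos [0.5044 0.3045 0.0398] shift [0.0013 0.0093 0.0012] turn [ 0.0005 -0.0001 -0.001 ] |deg| 0.1 dist 0.009 grip 0.683 F [ 0.3 -0.1 -1.2]
```

>>> send_rows([
  [0, 0, 0.001, 0, 0, 0, 0],
  [0, 0, 0.002, 0, 0, 0, 0],
  [0, 0, 0.003, 0, 0, 0, 0],
  [0, 0, 0.004, 0, 0, 0, 0],
  [0, 0, 0.004, 0, 0, 0, 0],
])

```text
clock: 24.58
position: [0.5037, 0.3043, 0.0347]
ee_rot: [-0.028, -0.707, 0.707, 0.028]
ft_force: [-0.4, 0.2, -2.3]
grip_width: 0.684
```

>>> send_rows([
  [0, 0, 0.001, 0, 0, 0, 0],
  [0, 0, 0.002, 0, 0, 0, 0],
  [0, 0, 0.003, 0, 0, 0, 0],
  [0, 0, 0.003, 0, 0, 0, 0],
])

```text
clock: 24.92
position: [0.5036, 0.3042, 0.0314]
ee_rot: [-0.028, -0.706, 0.707, 0.028]
ft_force: [0.2, 0.3, -1.0]
grip_width: 0.678
```

>>> send_rows([
  [0, 0, 0.001, 0, 0, 0, 0],
  [0, 0, 0.0015, 0, 0, 0, 0],
  [0, 0, 0.0015, 0, 0, 0, 0],
])

```text
clock: 25.17
position: [0.5037, 0.3044, 0.0304]
ee_rot: [-0.028, -0.707, 0.707, 0.028]
ft_force: [-1.9, -1.5, 2.8]
grip_width: 0.685
```

It touched at 0.0304, as predicted. Release and rise.

>>> send_rows([
  [75, 0, 0, 0, 0, 0, 0],
  [85, 0, 0, 0, 0, 0, 0],
  [100, 0, 0, 0, 0, 0, 0],
  [100, 0, 0, 0, 0, 0, 0],
  [100, 0, -0.005, 0, 0, 0, 0],
  [100, 0, -0.02, 0, 0, 0, 0],
  [100, 0, -0.05, 0, 0, 0, 0],
  [100, 0, -0.09, 0, 0, 0, 0],
  [100, 0, -0.13, 0, 0, 0, 0],
  [100, 0, -0.16, 0, 0, 0, 0],
])

```text
clock: 26.0
position: [0.5038, 0.305, 0.194]
ee_rot: [0.028, 0.707, -0.706, -0.027]
ft_force: [0.9, -0.1, 0.9]
grip_width: 1.0
```

>>> send_rows([
  [100, 0, -0.03, 0.04, 0, 0, 0],
  [100, 0, -0.04, 0.06, 0, 0, 0],
  [100, 0, -0.04, 0.06, 0, 0, 0],
  [100, 0, -0.04, 0.06, 0, 0, 0],
])

```text
clock: 26.33
position: [0.4998, 0.2432, 0.2316]
ee_rot: [-0.03, -0.706, 0.707, 0.028]
ft_force: [0.1, 0.9, 0.3]
grip_width: 0.999
```

Run:
```python
from h import *
o=get_obs();c=camera("wrist");save("wrist11",c["pixels"])
P=cloud(c,o);z=P[...,2]
m=((z<.066)&(z>.05)&(np.hypot(P[...,0]-.502,P[...,1]-.3035)<.042));q=P[m]
print(q.mean(0),cv2.minEnclosingCircle((q[:,:2]*1000).astype(np.float32)))
A=np.c_[q[:,:2]-q[:,:2].mean(0),np.ones(len(q))];print("tilt",np.linalg.lstsq(A,q[:,2],rcond=None)[0])
m=((z<.034)&(z>.026)&(np.hypot(P[...,0]-.502,P[...,1]-.3035)<.06));print("insert",np.median(P[m][:,2]))
go(.505,-.3430,.24,-4.5)
```

```text
[0.50393378 0.30306565 0.05814326] ((502.5315246582031, 303.6209411621094), 30.094886779785156)
tilt [-0.01256025  0.00919895  0.05814326]
insert 0.029889066507697626
t 26.38 pos [0.4991 0.2443 0.2306] shift [-0.0523 -0.0093  0.585 ] turn [ 0.     -0.0005 -0.001 ] |deg| 0.1 dist 0.587 grip 1.002 F [ 0.   0.7 -1. ]
```

View pics/wrist11.png

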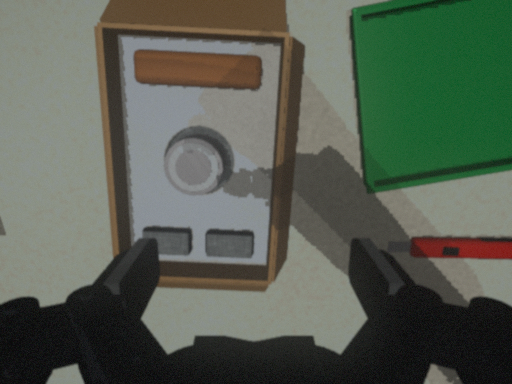

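The tin is seated: centre (502.5, 303.6), top at 58 mm, level. Now the box goes back first.

>>> send_rows([
  [100, -0.003, -0.009, 0.03, 0, 0, 0],
  [100, -0.006, -0.009, 0.07, 0, 0, 0],
  [100, -0.009, -0.009, 0.11, 0, 0, 0],
  [100, -0.013, -0.009, 0.15, 0, 0, 0],
  [100, -0.017, -0.009, 0.19, 0, 0, 0],
  [100, -0.02, -0.009, 0.23, 0, 0, 0],
  [100, -0.024, -0.009, 0.27, 0, 0, 0],
  [100, -0.027, -0.009, 0.31, 0, 0, 0],
  [100, -0.031, -0.009, 0.35, 0, 0, 0],
  [100, -0.035, -0.009, 0.39, 0, 0, 0],
])

```text
clock: 27.22
position: [0.5033, -0.1476, 0.2384]
ee_rot: [0.027, 0.707, -0.706, -0.027]
ft_force: [1.0, 0.4, -0.0]
grip_width: 0.996
```

>>> send_rows([
  [100, -0.003, 0, 0.04, 0, 0, 0],
  [100, -0.006, 0, 0.08, 0, 0, 0],
  [100, -0.01, 0, 0.12, 0, 0, 0],
  [100, -0.014, 0, 0.16, 0, 0, 0],
  [100, -0.017, 0, 0.19, 0, 0, 0],
  [100, -0.017, 0, 0.195, 0, 0, 0],
  [100, -0.017, 0, 0.195, 0, 0, 0],
  [100, -0.017, 0, 0.195, 0, 0, 0],
])

```text
clock: 27.88
position: [0.5059, -0.3409, 0.2382]
ee_rot: [0.027, 0.707, -0.706, -0.027]
ft_force: [0.5, 0.9, 0.1]
grip_width: 0.998
```

Run:
```python
from h import *
o=get_obs();c=camera("wrist");save("wrist12",c["pixels"])
P=cloud(c,o);z=P[...,2]
for n,lo,hi,x,y in(("box",.126,.139,.505,-.343),("can",.147,.162,.415,-.336),("cap",.138,.149,.593,-.35)):
  m=((z>lo)&(z<hi)&(abs(P[...,0]-x)<.04)&(abs(P[...,1]-y)<.04));q=P[m]
  if len(q)>50:r=cv2.minAreaRect(q[:,:2].astype(np.float32)*1000);print(n,r,q[:,2].mean())
go(.505,-.343,.093,-4.5)
```

```text
box ((503.0560607910156, -344.9504089355469), (48.09048843383789, 48.43522644042969), 85.7681884765625) 0.1339281310746554
can ((415.40118408203125, -336.8406066894531), (47.95124435424805, 48.310829162597656), 70.57987213134766) 0.15363835895234432
cap ((592.422119140625, -350.45819091796875), (29.108383178710938, 28.75444793701172), 85.58909606933594) 0.14575486642004215
t 27.93 pos [ 0.5061 -0.3403  0.2386] shift [0.0008 0.1456 0.003 ] turn [0.0015 0.0034 0.0004] |deg| 0.2 dist 0.146 grip 0.995 F [-0.2  0.9  0.7]
```

View pics/wrist12.png

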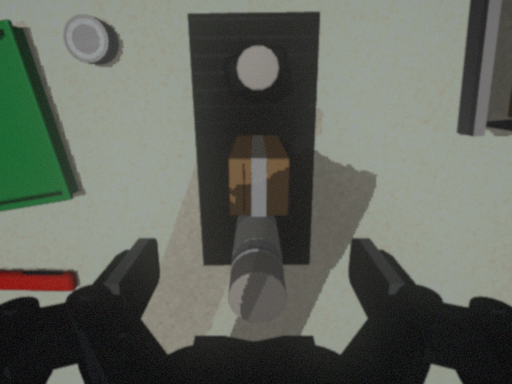

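>>> send_rows([
  [100, 0.002, 0.02, 0.004, 0, 0, 0],
  [100, 0.002, 0.05, 0.004, 0, 0, 0],
  [100, 0.002, 0.08, 0.004, 0, 0, 0],
  [100, 0.002, 0.11, 0.004, 0, 0, 0],
  [100, 0.002, 0.135, 0.004, 0, 0, 0],
  [100, 0.002, 0.145, 0.004, 0, 0, 0],
  [100, 0.002, 0.145, 0.004, 0, 0, 0],
  [100, 0.002, 0.145, 0.004, 0, 0, 0],
])

```text
clock: 28.6
position: [0.5037, -0.3456, 0.0952]
ee_rot: [0.027, 0.707, -0.707, -0.027]
ft_force: [-0.0, -0.1, 1.0]
grip_width: 0.998
```

>>> send_rows([
  [0, 0, 0, 0, 0, 0, 0],
  [0, 0, 0, 0, 0, 0, 0],
  [0, 0, 0, 0, 0, 0, 0],
  [0, 0, 0, 0, 0, 0, 0],
  [0, 0, 0, 0, 0, 0, 0],
  [0, 0, 0, 0, 0, 0, 0],
  [0, 0, 0, 0, 0, 0, 0],
], squeeze=35)

```text
clock: 29.18
position: [0.5037, -0.3466, 0.0957]
ee_rot: [-0.028, -0.706, 0.707, 0.027]
ft_force: [-0.6, 2.7, 7.2]
grip_width: 0.559
```

>>> send_rows([
  [0, 0, -0.005, 0, 0, 0, 0],
  [0, 0, -0.02, 0, 0, 0, 0],
  [0, 0, -0.04, 0, 0, 0, 0],
  [0, 0, -0.06, 0, 0, 0, 0],
  [0, 0, -0.065, 0, 0, 0, 0],
  [0, 0, -0.065, 0, 0, 0, 0],
])

```text
clock: 29.68
position: [0.5035, -0.3471, 0.1608]
ee_rot: [-0.029, -0.706, 0.707, 0.027]
ft_force: [0.5, -0.3, -3.1]
grip_width: 0.561
```

Run:
```python
from h import *
p=get_obs()["position"]
go(p[0]+.0546,p[1]+.4191,p[2],-4.5)
```

```text
t 29.68 pos [ 0.5035 -0.3471  0.1608] shift [-0.0216 -0.0007 -0.4221] turn [-0.0017  0.0001 -0.0025] |deg| 0.2 dist 0.423 grip 0.561 F [ 0.5 -0.3 -3.1]
```

>>> send_rows([
  [0, -0.001, 0, -0.015, 0, 0, 0],
  [0, -0.003, 0, -0.05, 0, 0, 0],
  [0, -0.005, 0, -0.09, 0, 0, 0],
  [0, -0.007, 0, -0.13, 0, 0, 0],
  [0, -0.009, 0, -0.17, 0, 0, 0],
  [0, -0.011, 0, -0.21, 0, 0, 0],
  [0, -0.013, 0, -0.25, 0, 0, 0],
  [0, -0.015, 0, -0.29, 0, 0, 0],
  [0, -0.017, 0, -0.33, 0, 0, 0],
  [0, -0.019, 0, -0.37, 0, 0, 0],
])

```text
clock: 30.52
position: [0.5495, 0.0232, 0.1578]
ee_rot: [-0.027, -0.706, 0.707, 0.028]
ft_force: [1.3, 0.1, -2.5]
grip_width: 0.56
```

>>> send_rows([
  [0, -0.002, 0, -0.03, 0, 0, 0],
  [0, -0.003, 0, -0.05, 0, 0, 0],
  [0, -0.003, 0, -0.0545, 0, 0, 0],
  [0, -0.003, 0, -0.0545, 0, 0, 0],
  [0, -0.003, 0, -0.0545, 0, 0, 0],
])

```text
clock: 30.93
position: [0.5572, 0.0743, 0.158]
ee_rot: [-0.027, -0.706, 0.707, 0.028]
ft_force: [-0.3, -1.8, -2.0]
grip_width: 0.557
```

Run:
```python
from h import *
go(.5588,.0745,.0955,-4.5)
```

```text
t 30.93 pos [0.5572 0.0743 0.158 ] shift [-0.0017  0.0625 -0.0004] turn [-0.0008  0.0003  0.0016] |deg| 0.1 dist 0.063 grip 0.557 F [-0.3 -1.8 -2. ]
```

>>> send_rows([
  [0, -0.001, 0.015, 0, 0, 0, 0],
  [0, -0.001, 0.035, 0, 0, 0, 0],
  [0, -0.001, 0.05, 0, 0, 0, 0],
  [0, -0.001, 0.056, 0, 0, 0, 0],
  [0, -0.001, 0.059, 0, 0, 0, 0],
  [0, -0.001, 0.061, 0, 0, 0, 0],
  [0, -0.001, 0.063, 0, 0, 0, 0],
  [0, -0.001, 0.063, 0, 0, 0, 0],
])

```text
clock: 31.6
position: [0.5592, 0.0746, 0.0966]
ee_rot: [-0.028, -0.707, 0.707, 0.027]
ft_force: [0.4, -0.1, -1.5]
grip_width: 0.563
```

>>> send_rows([
  [0, 0, 0.001, 0, 0, 0, 0],
  [0, 0, 0.0015, 0, 0, 0, 0],
  [0, 0, 0.0015, 0, 0, 0, 0],
])

```text
clock: 31.85
position: [0.5595, 0.0749, 0.0957]
ee_rot: [-0.028, -0.707, 0.707, 0.027]
ft_force: [-1.3, -0.3, 5.0]
grip_width: 0.561
```

Contact. Release and rise, then turn the jaws back.

>>> send_rows([
  [70, 0, 0, 0, 0, 0, 0],
  [100, 0, 0, 0, 0, 0, 0],
  [100, 0, 0, 0, 0, 0, 0],
  [100, 0, 0, 0, 0, 0, 0],
  [100, 0, -0.01, 0, 0, 0, 0],
  [100, 0, -0.03, 0, 0, 0, 0],
  [100, 0, -0.06, 0, 0, 0, 0],
  [100, 0, -0.09, 0, 0, 0, 0],
  [100, 0, -0.12, 0, 0, 0, 0],
  [100, 0, -0.14, 0, 0, 0, 0],
])

```text
clock: 32.68
position: [0.5595, 0.0752, 0.2386]
ee_rot: [0.029, 0.707, -0.706, -0.026]
ft_force: [-0.4, 0.5, 0.3]
grip_width: 0.999
```

Run:
```python
from h import *
o=get_obs();c=camera("wrist");save("wrist13",c["pixels"])
P=cloud(c,o);z=P[...,2]
m=((z>.126)&(z<.139)&(abs(P[...,0]-.5575)<.04)&(abs(P[...,1]-.074)<.04));q=P[m];r=cv2.minAreaRect(q[:,:2].astype(np.float32)*1000);print(r,q[:,2].mean())
go(.4155,-.3368,.24,0)
```

```text
((558.544677734375, 76.27680969238281), (48.017024993896484, 48.98099899291992), 85.62165069580078) 0.1339153501423689
t 32.73 pos [0.5608 0.0756 0.2419] shift [0.1127 0.0005 0.4224] turn [ 0.001  -0.078  -0.0077] |deg| 4.5 dist 0.437 grip 0.994 F [0.9 0.8 3. ]
```

View pics/wrist13.png

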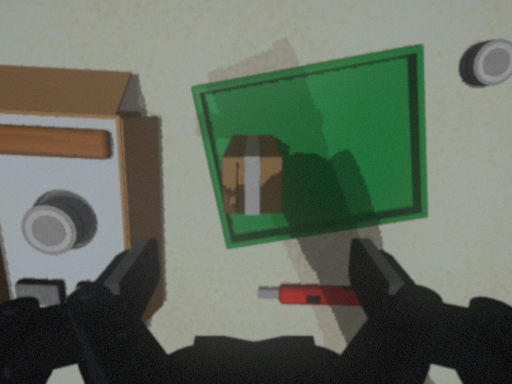

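The box is back within about 2 mm, upright. Now the can.

>>> send_rows([
  [100, 0.005, 0, 0.02, 0, -0.01, 0],
  [100, 0.015, 0, 0.06, 0, -0.02, 0],
  [100, 0.025, 0, 0.098, 0, -0.03, 0],
  [100, 0.036, 0, 0.136, 0, -0.04, 0],
  [100, 0.046, 0, 0.174, 0, -0.05, 0],
  [100, 0.056, 0, 0.212, 0, -0.06, 0],
  [100, 0.067, 0, 0.25, 0, -0.07, 0],
  [100, 0.077, 0, 0.288, 0, -0.078, 0],
  [100, 0.088, 0, 0.326, 0, -0.078, 0],
  [100, 0.098, 0, 0.364, 0, -0.078, 0],
])

```text
clock: 33.57
position: [0.4317, -0.282, 0.2354]
ee_rot: [-0.0, -0.707, 0.707, -0.0]
ft_force: [0.8, -0.2, 0.1]
grip_width: 1.002
```

Run:
```python
from h import *
go(.4155,-.3368,.24,0)
```

```text
t 33.57 pos [ 0.4317 -0.282   0.2354] shift [ 0.0162 -0.0045  0.0548] turn [-0.0006  0.     -0.0007] |deg| 0.1 dist 0.057 grip 1.002 F [ 0.8 -0.2  0.1]
```

>>> send_rows([
  [100, 0.01, 0, 0.03, 0, 0, 0],
  [100, 0.015, 0, 0.05, 0, 0, 0],
  [100, 0.015, 0, 0.052, 0, 0, 0],
  [100, 0.015, 0, 0.052, 0, 0, 0],
  [100, 0.015, 0, 0.052, 0, 0, 0],
])

```text
clock: 33.98
position: [0.4182, -0.3314, 0.2349]
ee_rot: [-0.0, 0.707, -0.707, 0.0]
ft_force: [0.5, 0.6, 0.0]
grip_width: 1.0
```

Run:
```python
from h import *
o=get_obs();c=camera("wrist");save("wrist14",c["pixels"])
P=cloud(c,o);z=P[...,2]
m=((z>.147)&(z<.162)&(abs(P[...,0]-.415)<.04)&(abs(P[...,1]+.336)<.04));q=P[m];r=cv2.minAreaRect(q[:,:2].astype(np.float32)*1000);print(r,q[:,2].mean())
go(r[0][0]/1000,r[0][1]/1000,.118,0)
```

```text
((414.8228454589844, -336.99359130859375), (48.241058349609375, 47.876976013183594), 9.302838325500488) 0.15372861122559392
t 34.03 pos [ 0.4185 -0.3311  0.2349] shift [0.0037 0.1169 0.006 ] turn [ 0.0003  0.0017 -0.0004] |deg| 0.1 dist 0.117 grip 0.998 F [ 0.4  0.8 -0.5]
```

View pics/wrist14.png

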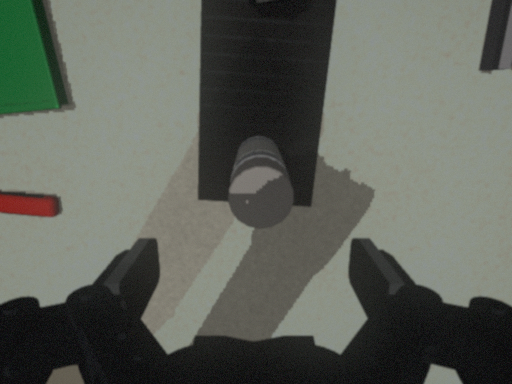

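The can's cap is at about (262,195). Correcting by (3, 6) mm on the way down.

>>> send_rows([
  [100, 0.003, 0.02, 0.006, 0, 0, 0],
  [100, 0.003, 0.045, 0.006, 0, 0, 0],
  [100, 0.003, 0.07, 0.006, 0, 0, 0],
  [100, 0.003, 0.095, 0.006, 0, 0, 0],
  [100, 0.003, 0.112, 0.006, 0, 0, 0],
  [100, 0.003, 0.116, 0.006, 0, 0, 0],
  [100, 0.003, 0.116, 0.006, 0, 0, 0],
  [100, 0.003, 0.116, 0.006, 0, 0, 0],
])

```text
clock: 34.7
position: [0.4156, -0.338, 0.1198]
ee_rot: [-0.0, -0.707, 0.707, -0.001]
ft_force: [-0.1, -0.3, -0.8]
grip_width: 1.001
```

>>> send_rows([
  [0, 0, 0, 0, 0, 0, 0],
  [0, 0, 0, 0, 0, 0, 0],
  [0, 0, 0, 0, 0, 0, 0],
  [0, 0, 0, 0, 0, 0, 0],
  [0, 0, 0, 0, 0, 0, 0],
  [0, 0, 0, 0, 0, 0, 0],
  [0, 0, 0, 0, 0, 0, 0],
], squeeze=40)

```text
clock: 35.28
position: [0.4155, -0.3385, 0.1199]
ee_rot: [-0.001, -0.707, 0.707, -0.001]
ft_force: [-0.3, 1.7, 6.9]
grip_width: 0.561
```

>>> send_rows([
  [0, 0, -0.005, 0, 0, 0, 0],
  [0, 0, -0.02, 0, 0, 0, 0],
  [0, 0, -0.04, 0, 0, 0, 0],
  [0, 0, -0.06, 0, 0, 0, 0],
  [0, 0, -0.065, 0, 0, 0, 0],
  [0, 0, -0.065, 0, 0, 0, 0],
])

```text
clock: 35.78
position: [0.4154, -0.3389, 0.1852]
ee_rot: [-0.001, -0.706, 0.708, -0.001]
ft_force: [-0.4, -0.1, -2.8]
grip_width: 0.562
```

Run:
```python
from h import *
p=get_obs()["position"]
go(.5003,-.0012,p[2],0)
```

```text
t 35.78 pos [ 0.4154 -0.3389  0.1852] shift [-0.0848 -0.0005 -0.3378] turn [-0.002  -0.0003 -0.0022] |deg| 0.2 dist 0.348 grip 0.562 F [-0.4 -0.1 -2.8]
```

>>> send_rows([
  [0, -0.002, 0, -0.01, 0, 0, 0],
  [0, -0.012, 0, -0.045, 0, 0, 0],
  [0, -0.022, 0, -0.083, 0, 0, 0],
  [0, -0.032, 0, -0.121, 0, 0, 0],
  [0, -0.042, 0, -0.159, 0, 0, 0],
  [0, -0.052, 0, -0.197, 0, 0, 0],
  [0, -0.062, 0, -0.235, 0, 0, 0],
  [0, -0.072, 0, -0.273, 0, 0, 0],
  [0, -0.08, 0, -0.311, 0, 0, 0],
  [0, -0.0848, 0, -0.335, 0, 0, 0],
])

```text
clock: 36.62
position: [0.4988, 0.0018, 0.1824]
ee_rot: [-0.002, 0.708, -0.707, 0.001]
ft_force: [-1.1, 0.1, -1.9]
grip_width: 0.56
```

>>> send_rows([
  [0, 0, 0, -0.002, 0, 0, 0],
  [0, 0, 0, -0.002, 0, 0, 0],
  [0, 0, 0.02, -0.002, 0, 0, 0],
  [0, 0, 0.04, -0.002, 0, 0, 0],
  [0, 0, 0.05, -0.002, 0, 0, 0],
  [0, 0, 0.058, -0.002, 0, 0, 0],
  [0, 0, 0.058, -0.002, 0, 0, 0],
  [0, 0, 0.058, -0.002, 0, 0, 0],
])

```text
clock: 37.28
position: [0.4995, -0.0018, 0.1257]
ee_rot: [-0.0, -0.707, 0.707, 0.0]
ft_force: [-0.1, -0.3, -2.1]
grip_width: 0.56
```

Run:
```python
from h import *
go(.5003,-.0012,.1197,0)
```

```text
t 37.28 pos [ 0.4995 -0.0018  0.1257] shift [-0.0008  0.006  -0.0006] turn [-0.     -0.0008  0.0004] |deg| 0.1 dist 0.006 grip 0.56 F [-0.1 -0.3 -2.1]
```

>>> send_rows([
  [0, 0, 0.002, 0, 0, 0, 0],
  [0, 0, 0.004, 0, 0, 0, 0],
  [0, 0, 0.006, 0, 0, 0, 0],
  [0, 0, 0.007, 0, 0, 0, 0],
  [0, 0, 0.007, 0, 0, 0, 0],
])

```text
clock: 37.7
position: [0.5006, -0.0013, 0.1199]
ee_rot: [-0.001, -0.707, 0.707, -0.001]
ft_force: [-1.2, 0.3, 6.5]
grip_width: 0.561
```

Touched down. Release.

>>> send_rows([
  [70, 0, 0, 0, 0, 0, 0],
  [100, 0, 0, 0, 0, 0, 0],
  [100, 0, 0, 0, 0, 0, 0],
  [100, 0, 0, 0, 0, 0, 0],
  [100, 0, -0.01, 0, 0, 0, 0],
  [100, 0, -0.03, 0, 0, 0, 0],
  [100, 0, -0.06, 0, 0, 0, 0],
  [100, 0, -0.09, 0, 0, 0, 0],
  [100, 0, -0.115, 0, 0, 0, 0],
  [100, 0, -0.115, 0, 0, 0, 0],
])

```text
clock: 38.53
position: [0.5019, -0.001, 0.2396]
ee_rot: [-0.003, -0.707, 0.707, -0.003]
ft_force: [0.1, 0.5, 0.5]
grip_width: 1.002
```

Run:
```python
from h import *
o=get_obs();c=camera("wrist")
P=cloud(c,o);z=P[...,2]
m=((z>.147)&(z<.162)&(abs(P[...,0]-.5)<.04)&(abs(P[...,1])<.04));q=P[m];r=cv2.minAreaRect(q[:,:2].astype(np.float32)*1000);print(r,q[:,2].mean())
go(.593,-.3505,.235,0)
```

```text
((500.2204895019531, 0.019649505615234375), (47.972293853759766, 48.07279968261719), 45.5223388671875) 0.1537851413735914
t 38.58 pos [ 0.501  -0.0012  0.237 ] shift [-0.092   0.0027  0.3493] turn [-0.0006 -0.0002 -0.0054] |deg| 0.3 dist 0.361 grip 0.998 F [ 0.4 -0.5 -0.3]
```

The can is within about 1.5 mm of its start. Now the bottle.

>>> send_rows([
  [100, -0.005, 0, 0.02, 0, 0, 0],
  [100, -0.015, 0, 0.06, 0, 0, 0],
  [100, -0.027, 0, 0.1, 0, 0, 0],
  [100, -0.039, 0, 0.14, 0, 0, 0],
  [100, -0.05, 0, 0.18, 0, 0, 0],
  [100, -0.062, 0, 0.22, 0, 0, 0],
  [100, -0.074, 0, 0.26, 0, 0, 0],
  [100, -0.084, 0, 0.3, 0, 0, 0],
  [100, -0.09, 0, 0.335, 0, 0, 0],
  [100, -0.092, 0, 0.3493, 0, 0, 0],
])

```text
clock: 39.42
position: [0.59, -0.3566, 0.2316]
ee_rot: [-0.001, -0.707, 0.707, 0.003]
ft_force: [-0.6, -0.6, -0.7]
grip_width: 1.0
```

>>> send_rows([
  [100, 0, 0.03, 0, 0, 0, 0],
  [100, 0, 0.06, 0, 0, 0, 0],
  [100, 0, 0.06, 0, 0, 0, 0],
  [100, 0, 0.06, 0, 0, 0, 0],
])

```text
clock: 39.75
position: [0.5904, -0.35, 0.1719]
ee_rot: [-0.001, 0.708, -0.706, -0.001]
ft_force: [-0.1, -0.2, 1.1]
grip_width: 0.999
```

Run:
```python
from h import *
o=get_obs();c=camera("wrist");save("wrist15",c["pixels"])
P=cloud(c,o);z=P[...,2]
m=((z>.138)&(z<.149)&(abs(P[...,0]-.593)<.03)&(abs(P[...,1]+.35)<.03));q=P[m];r=cv2.minAreaRect(q[:,:2].astype(np.float32)*1000);print(r,q[:,2].mean())
go(r[0][0]/1000,r[0][1]/1000,.110,0)
```

```text
((592.8958129882812, -350.4273376464844), (29.32158851623535, 28.99534797668457), 61.232276916503906) 0.14549501577710364
t 39.8 pos [ 0.5916 -0.3504  0.1742] shift [-0.0014  0.0642  0.0001] turn [0.0005 0.0003 0.0005] |deg| 0.0 dist 0.064 grip 0.995 F [0.3 0.4 1.1]
```

View pics/wrist15.png

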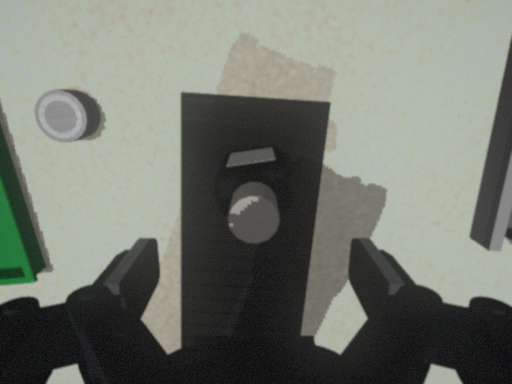

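The cap at (254,213) is centred. Descend, grip and lift.

>>> send_rows([
  [100, -0.001, 0.02, 0, 0, 0, 0],
  [100, -0.001, 0.04, 0, 0, 0, 0],
  [100, -0.001, 0.058, 0, 0, 0, 0],
  [100, -0.001, 0.063, 0, 0, 0, 0],
  [100, -0.001, 0.063, 0, 0, 0, 0],
  [100, -0.001, 0.063, 0, 0, 0, 0],
])

```text
clock: 40.3
position: [0.5935, -0.351, 0.1129]
ee_rot: [-0.001, -0.707, 0.708, -0.001]
ft_force: [-0.1, -0.0, 1.1]
grip_width: 1.001
```

>>> send_rows([
  [0, 0, 0, 0, 0, 0, 0],
  [0, 0, 0, 0, 0, 0, 0],
  [0, 0, 0, 0, 0, 0, 0],
  [0, 0, 0, 0, 0, 0, 0],
  [0, 0, 0, 0, 0, 0, 0],
  [0, 0, 0, 0, 0, 0, 0],
  [0, 0, 0, 0, 0, 0, 0],
  [0, 0, 0, 0, 0, 0, 0],
])

```text
clock: 40.97
position: [0.5929, -0.3506, 0.1113]
ee_rot: [-0.0, -0.707, 0.707, -0.0]
ft_force: [-0.1, 1.7, 5.4]
grip_width: 0.341
```

>>> send_rows([
  [0, 0, -0.005, 0, 0, 0, 0],
  [0, 0, -0.02, 0, 0, 0, 0],
  [0, 0, -0.04, 0, 0, 0, 0],
  [0, 0, -0.06, 0, 0, 0, 0],
  [0, 0, -0.065, 0, 0, 0, 0],
  [0, 0, -0.065, 0, 0, 0, 0],
])

```text
clock: 41.47
position: [0.5931, -0.3512, 0.1771]
ee_rot: [-0.001, -0.707, 0.708, -0.001]
ft_force: [-0.8, 0.1, -2.1]
grip_width: 0.342
```

Run:
```python
from h import *
p=get_obs()["position"]
go(.5738,-.063,p[2],0)
```

```text
t 41.47 pos [ 0.5931 -0.3512  0.1771] shift [ 0.0194 -0.0005 -0.2882] turn [-0.0014 -0.0005 -0.0021] |deg| 0.1 dist 0.289 grip 0.342 F [-0.8  0.1 -2.1]
```

>>> send_rows([
  [0, 0, 0, -0.01, 0, 0, 0],
  [0, 0.002, 0, -0.04, 0, 0, 0],
  [0, 0.005, 0, -0.075, 0, 0, 0],
  [0, 0.008, 0, -0.11, 0, 0, 0],
  [0, 0.011, 0, -0.145, 0, 0, 0],
  [0, 0.014, 0, -0.18, 0, 0, 0],
  [0, 0.016, 0, -0.215, 0, 0, 0],
  [0, 0.018, 0, -0.25, 0, 0, 0],
  [0, 0.0195, 0, -0.275, 0, 0, 0],
  [0, 0.0195, 0, -0.287, 0, 0, 0],
])

```text
clock: 42.3
position: [0.5716, -0.0582, 0.1742]
ee_rot: [-0.003, 0.708, -0.706, 0.001]
ft_force: [0.8, 0.2, -3.1]
grip_width: 0.343
```

>>> send_rows([
  [0, 0, 0, 0, 0, 0, 0],
  [0, 0, 0, 0, 0, 0, 0],
  [0, 0, 0.02, 0, 0, 0, 0],
  [0, 0, 0.04, 0, 0, 0, 0],
  [0, 0, 0.05, 0, 0, 0, 0],
  [0, 0, 0.058, 0, 0, 0, 0],
  [0, 0, 0.058, 0, 0, 0, 0],
  [0, 0, 0.058, 0, 0, 0, 0],
])

```text
clock: 42.97
position: [0.5732, -0.0643, 0.1178]
ee_rot: [-0.0, -0.707, 0.707, 0.0]
ft_force: [0.5, 0.8, -1.7]
grip_width: 0.342
```

Run:
```python
from h import *
go(.5736,-.0635,.111,0)
```

```text
t 42.97 pos [ 0.5732 -0.0643  0.1178] shift [-0.0004  0.0068 -0.0008] turn [-0.     -0.001   0.0002] |deg| 0.1 dist 0.007 grip 0.342 F [ 0.5  0.8 -1.7]
```

>>> send_rows([
  [0, 0, 0.002, 0, 0, 0, 0],
  [0, 0, 0.004, 0, 0, 0, 0],
  [0, 0, 0.006, 0, 0, 0, 0],
  [0, 0, 0.007, 0, 0, 0, 0],
  [0, 0, 0.007, 0, 0, 0, 0],
])

```text
clock: 43.38
position: [0.5735, -0.0637, 0.1112]
ee_rot: [-0.0, -0.707, 0.707, -0.0]
ft_force: [-0.7, 0.3, 0.8]
grip_width: 0.338
```

Just touching; another 0.7 mm, then release.

>>> send_rows([
  [0, 0, 0.0007, 0, 0, 0, 0],
  [0, 0, 0.0007, 0, 0, 0, 0],
])

```text
clock: 43.55
position: [0.5738, -0.0636, 0.1112]
ee_rot: [-0.001, -0.707, 0.707, -0.001]
ft_force: [-1.7, 0.3, 7.4]
grip_width: 0.343
```

>>> send_rows([
  [60, 0, 0, 0, 0, 0, 0],
  [100, 0, 0, 0, 0, 0, 0],
  [100, 0, 0, 0, 0, 0, 0],
  [100, 0, 0, 0, 0, 0, 0],
  [100, 0, -0.01, 0, 0, 0, 0],
  [100, 0, -0.03, 0, 0, 0, 0],
  [100, 0, -0.06, 0, 0, 0, 0],
  [100, 0, -0.095, 0, 0, 0, 0],
  [100, 0, -0.13, 0, 0, 0, 0],
  [100, 0, -0.17, 0, 0, 0, 0],
])

```text
clock: 44.38
position: [0.5724, -0.0635, 0.2817]
ee_rot: [-0.0, 0.707, -0.707, -0.0]
ft_force: [1.5, -0.3, 1.4]
grip_width: 0.999
```

>>> send_rows([
  [100, 0.02, -0.04, -0.03, 0, 0, 0],
  [100, 0.045, -0.08, -0.06, 0, 0, 0],
  [100, 0.045, -0.1, -0.063, 0, 0, 0],
  [100, 0.045, -0.1, -0.063, 0, 0, 0],
  [100, 0.045, -0.1, -0.063, 0, 0, 0],
])

```text
clock: 44.8
position: [0.5284, 0.0009, 0.3835]
ee_rot: [-0.001, -0.707, 0.707, -0.003]
ft_force: [0.2, -0.5, -0.7]
grip_width: 1.002
```

Run:
```python
from h import *
o=get_obs();c=camera("wrist");save("wrist16",c["pixels"]);P=cloud(c,o);z=P[...,2]
for n,lo,hi,x,y in(("can",.147,.162,.4998,-.0014),("cap",.138,.149,.573,-.0637),("box",.126,.139,.5577,.0741),("tin",.052,.064,.5019,.3034)):
    m=((z>lo)&(z<hi)&(np.hypot(P[...,0]-x,P[...,1]-y)<.045));q=P[m];r=cv2.minAreaRect(q[:,:2].astype(np.float32)*1000);print(n,np.round(r[0],1),np.round(r[1],1),"d mm",(np.array(r[0])-[x*1000,y*1000]).round(1),"z",np.median(q[:,2]).round(4))
c=camera("scene");save("scene16",c["pixels"])
s0=dict(np.load("scene0.npz"))["pixels"].astype(int);d=np.abs(c["pixels"].astype(int)-s0).max(2)
for n,(u0,v0,u1,v1) in dict(cutter=(220,140,250,160),tape=(220,250,370,350),marker=(95,258,175,288)).items(): print(n,d[v0:v1,u0:u1].mean().round(1))
print(o["clock"],o["grip_width"],o["ft_force"].round(1))
```

```text
can [500.4   0. ] [46.9 47.5] d mm [0.6 1.4] z 0.1538
cap [573.2 -63.2] [28.9 28.7] d mm [0.2 0.5] z 0.1457
box [558.7  76. ] [47.9 48.3] d mm [1.  1.9] z 0.134
tin [503.  302.7] [59.4 58.8] d mm [ 1.1 -0.7] z 0.0581
cutter 27.8
tape 1.6
marker 1.6
44.8 1.0023461793457953 [ 0.2 -0.5 -0.7]
```

View pics/scene16.png

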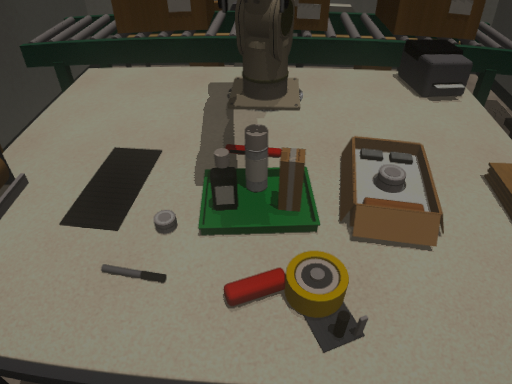

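View pics/wrist16.png

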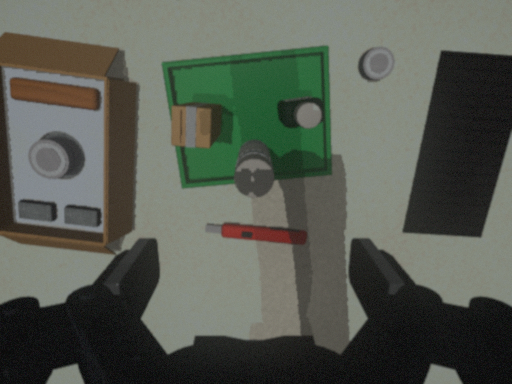

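The can, bottle and box are back within about 2 mm and the tin is seated. The scene-image difference at the cutter is only the arm's shadow, since its wrist-view pixels match the first picture.

```bash
python3 -c "
from workcell import *
print(hand_in())"
```

```text
the job is handed in; nothing more can be done
None
```

I set the bottle, can and box aside on the mat, seated the larger tin in the carton pocket, and put the three back in the tray. I handed the job in at about 45 s of the 141 s allowed; the hand-in reports no verdict.

My last checks, from the wrist camera:

| Item | Distance from target | Top height | Expected top |
|---|---|---|---|
| Tin | 1.3 mm from the pocket's centre | 58 mm | 58 mm when seated |
| Can | 1.5 mm from its start | 154 mm | 154 mm |
| Bottle | 0.5 mm from its start | 146 mm | 146 mm |
| Box | 2.1 mm from its start | 134 mm | 134 mm |

- **Upright and released:** the top heights match upright, standing things, and the last pictures show them upright. The gripper was open and clear of everything.
- **Tape dispenser and marker:** their part of the scene picture was unchanged from the start.
- **Cutter:** this was the one check that disagreed. The scene picture there had changed because the arm's shadow fell across it. In the wrist view, taken from nearly the same pose, it lay at the same pixels as in the first picture, so I judged it unmoved.

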